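Unbox the T-hinge and barrel bolt into the half-open hardware drawer

TASK

Slide the red lid off the plywood fittings box along its grooves and lay it flat, handle up, on top of the low hardware cabinet. Then stow what is inside in the cabinet's half-open drawer: the green T-hinge flat and face up in the lane with the green card, its strap end pointing to the back under the cabinet top, and the chrome barrel bolt upright on its base plate in the open part of the lane with the blue card. Set things down rather than drop them, and leave everything else where it lies.

Things in the scene. Friction and masses are not known exactly. Their poses are not given: they have to be found in the camera images.
- fittings_box: Plywood box, fixed, 205 (x) x 204 (y) x 51 high. Origin: centre of underside (x -103.5 to 101.5), z up. Low open front faces its -x: lip 6 thick, top z 14, inner face x -97.5. Floor z 6, inner sides y +-92. Hinge and bolt lie on the floor along x, one about y 44, the other y -44 (either way). The red lid covers the front part, the fixed hood the rest.
- box_hood (a point): Mid front edge of the box's fixed wooden hood, on its top face (box x -2.5, z 51); hood underside at z 38. The lid, in front of it, runs in side grooves (z 38 to 46, lips above to z 51) that end at the box's front. The lid slides out to box -x only; it is clear when the lid's origin is past box x -152.5, i.e. 150 mm in front of this point.
- lid: Red sliding lid, loose plate 98 (x) x 192 (y) x 6, about 0.13 kg, with a dark wooden pull bar on top in the middle: 14 thick (x), 60 long (y), z 6 to 36. Origin: centre of its underside, z up. Axes start parallel to the box's; it starts shut or up to 15 mm open. 2 mm of play in the grooves.
- hinge: Green steel T-hinge, rigid, 0.32 kg, 180 long. Origin: underside of strap, 42 from its free end; +x to the free end, z up (face up). Strap 26 wide (y), 8 thick, x 42 to -94; knuckle barrel 16 high, 60 long (y), x -93 to -109; cross plate 30 x 60 (y) x 8, to x -138. Balance about x -68. In the box it rests flat, +x to the box's front, barrel and plate under the hood.
- hinge_tail (a point): Free end of the hinge's strap: mid width, mid thickness. In the box about 85 mm of the strap shows in front of the hood: to come out, the hinge must be raised 9 to 15 mm to pass the front lip and drawn about 95 mm forward to clear the hood.
- bolt: Chrome barrel bolt, rigid, about 0.16 kg, on a base plate 80 (x) x 26 (y) x 5. Housing 44 (x) x 26 (y), z 5 to 19, at its middle; small knob standing at x -28, up to z 28. Origin: centre of underside, z up. In the box it lies wholly in front of the hood, its x along the box's x.
- cabinet: Low wooden cabinet, one drawer fixed half open; nothing on it moves. Origin: on the bench under the front edge of its top, mid width; -x is the drawer's front, +x the back, z up. Top board: x 0 to 165, y +-155, underside z 62, upper face z 75. Drawer: floor z 14; sides, front and two dividers (4 thick, y +-46) have tops at z 36.
- drawer_front (a point): Mid upper inner edge of the drawer's front (cabinet x -112, y 0, z 36). Three lanes 88 wide or more, centred on cabinet y -92, 0, 92. Each is open above from here to x 0, then runs on under the cabinet top to x 120. The T-hinge is longer than the open part, so its strap must reach under the top.
- card_green: Flat green card on the floor of one lane: the hinge's lane. Origin at its centre, 56 in front of the cabinet top's edge, mid lane; axes parallel to the cabinet's. 100 x 78, under 1 thick. Cards and padlock change lanes from start to start.
- card_blue: Flat blue card on the floor of one lane: the bolt's lane. Origin at its centre, mid lane, 56 in front of the cabinet top's edge; axes parallel to the cabinet's. 100 x 78, under 1 thick.
- padlock: Laminated steel padlock, 95 x 52 x 26, lying in the third lane of the drawer. Origin mid underside. Leave it alone.
- ring_handle: Cast iron ring handle lying on the bench, plate 75 x 75, ring 70 across reaching 55 from the origin, 20 high. Origin mid underside of the plate. Leave it alone.
- hook_a: Galvanised cup hook lying on the bench, plate 64 x 26, 40 high. Origin mid underside. Leave it alone.
- hook_b: Galvanised cup hook lying on the bench, plate 64 x 26, 40 high. Origin mid underside. Leave it alone.
- oil_can: Blue oil can standing at the right of the bench, 64 across, 150 high. Leave it alone.
- flower_pot: Terracotta pot at the left of the bench, 120 across, 110 high. Leave it alone.
- hammer: Hammer lying at the right of the bench, about 300 long. Leave it alone.

How it is judged:
By the outcome, as a careful person would: the job done as asked, in the order asked, and still so for the second after the job is handed in, with the robot touching nothing.
It also fails if it takes over 72 s, if anything falls off the work surface, if the arm or the gripper's body presses on something with over 40 N, if the wrist force passes 120 N, or if a joint passes its speed limit or range.

ROBOT

A 6-joint arm with a two-finger parallel gripper is mounted at the origin on the work surface. World frame = base frame: x ahead of the robot, y to its left, z up, the work surface at z = 0. Lengths are in m, angles in rad, forces in N, time in s.
With the tool pointing down it reaches from about 0.35 to 0.775 m from the base axis. Payload 7.3 kg.
Tool frame: the origin (TCP) lies at the very end of the fingers, on their centre line; the grasp point (between the pads) lies 19 mm behind it; z points along the fingers, y is the line along which they close (so a half turn about z gives the same grasp; the last joint's range is limited). The gripper opens to 92 mm and grips with 3 to 60 N. Pads are 19 mm wide; open, the fingers measure 130 mm over their backs; the gripper's body (75 mm by 190 mm) begins 47 mm behind the grasp point.
Start: joints at [-1.344, 0.342, 1.524, -0, 1.275, -0.146], TCP at [0.191, -0.489, 0.227] pointing down, gripper open.
Joint ranges: [-2.53, 2.53], [-0.77, 2.02], [0.04, 2.7], [-1, 4.14], [0.28, 2.66], [-3.11, 3.11]. Speed limits (rad/s): [2.57, 2.57, 3.14, 3.14, 3.14, 3.14].

INTERFACE

Orientations are given as [roll, pitch, yaw] about the fixed x, y, z axes, in that order (R = Rz(yaw) Ry(pitch) Rx(roll)).
In Python, from cell import robot gives the robot as it stands. The module is installed in compiled form; this text tells all that it offers.
- The arm moves only by the tool arm_command, never from a script. Its argument "moves" is a list of rows, each a list of 3 entries, a list of its own where there are three numbers: the shift along the tool's x, y, z in m, then the turn, a rotation vector about the tool's x, y, z in rad, then the finger opening in m, from 0 to 0.0918. In form: [[[dx, dy, dz], [ax, ay, az], claw], ...]. A call has exactly 5 rows; each row is the pose to reach, as a shift and turn from the pose commanded when the call began, along the tool's axes at that moment; what a row does not reach only later rows make up. A row lasts 1/10 s, in which the tool goes at most 50 mm and 8.59 degrees, less where a joint would pass 70% of its speed; a pose out of reach is approached as far as the arm can. A call with a gripper value outside its range is refused whole. The fingers move at their own pace and stop on an object; "squeeze" is the grip in N (left out, the last holds). Time passes only in rows, so rows that repeat a pose let the fingers close, or fill a call up. It gives the time, the measured TCP pose, the force, the opening and the grip force at its end, in the units of the state.
- robot.observe(): the state, without advancing time (a new reading comes with each control period).
- robot.read_camera(name): name is "scene" or "top" or "wrist"; returns the picture (420x560x3 uint8, red, green, blue); there is no depth.
- robot.camera_model(name): a dict with "fx", "fy", "cx", "cy" (pixels), "k1" (the pictures are not rectified: a ray, as slopes to the right and down, at radius r is drawn at 1 + k1 r^2 times it, then the intrinsics apply), "R" (3x3) and "t" (3): a world point X has camera coordinates R X + t. Camera axes: x right, y down, z forward; pixel columns grow to the right and rows downward; lengths in m; the calibration is good to about 2 mm. A picture is of the moment at which its call begins: read the wrist's pose just before it. camera_model takes no time and is no camera call; for the wrist camera it gives the pose at the moment of the call.
- robot.hand_in(): hands the job in; it is judged then, once.
The state is a dict: "time": time; "qpos": joint angles; "qvel": joint speeds; "joint_efforts": joint torques, N m; "tool_pos": TCP position; "tool_rot": TCP orientation; "contact_force": force on the tool from outside, world axes, zero at the start; "torque": the same for the moment, N m; "opening": finger opening in m; "grip_force": force on a finger pad.
Only numpy, scipy, OpenCV 4.12 (cv2) and the standard library are available. Lean on these libraries where they do the work, as an engineer would, in place of code of your own. Each camera call takes 0.05 s, during which the arm holds its last target. There are 200 camera calls.

## Working session

There is one attempt and no reset: what is moved stays moved. The work goes in short steps, Python scripts to look and compute and a tool call to move; the robot and the scene stay as the last step left them, time stands still between calls to the robot, and variables do not carry over. Pictures are saved under pics/ and viewed, at most 10 in all, crops included, and the job is handed in when it is done.

Besides the shell and the picture viewer there is one more tool, called as name([rows], argument=value, ...), one row to a line, values as JSON. arm_command: Moves the arm, as the interface text tells. Its arguments: {"type":"object","properties":{"moves":{"type":"array"},"squeeze":{"type":"number"}},"required":["moves"]}

```bash
mkdir -p pics; cat > h.py <<'E'
import numpy as np, cv2
from cell import robot
from scipy.spatial.transform import Rotation as Ro
def ray(m,px):
    K=np.array([[m['fx'],0,m['cx']],[0,m['fy'],m['cy']],[0,0,1]])
    s=cv2.undistortPoints(np.array([[px]],float),K,np.array([m['k1'],0,0,0,0.]))[0,0]
    R=np.array(m['R']);t=np.array(m['t'])
    return -R.T@t, R.T@np.array([s[0],s[1],1])
def atz(m,px,z):
    c,d=ray(m,px); return c+d*(z-c[2])/d[2]
def proj(m,X):
    X=np.atleast_2d(X)@np.array(m['R']).T+np.array(m['t']); s=X[:,:2]/X[:,2:]
    r2=(s**2).sum(1,keepdims=True); s=s*(1+m['k1']*r2)
    return s*[m['fx'],m['fy']]+[m['cx'],m['cy']]
def snap(cam,name,crop=None,f=1):
    m=robot.camera_model(cam); im=robot.read_camera(cam)
    cv2.imwrite(f'pics/{name}_raw.png',im[:,:,::-1])
    if crop: x0,y0,x1,y1=crop; im=im[y0:y1,x0:x1]
    im=cv2.resize(im,None,fx=f,fy=f,interpolation=cv2.INTER_CUBIC)
    cv2.imwrite(f'pics/{name}.png',im[:,:,::-1]); return m
E
python3 - <<'E'
from h import *
m=snap('top','top1',None,1.42); snap('scene','sc1',None,1.42)
print(m); print(robot.observe())
E
```

```text
{'fx': 483.475897359983, 'fy': 483.475897359983, 'cx': 288.1148742962041, 'cy': 204.33569043745186, 'k1': -0.06624071357174859, 'R': array([[-0.01239024, -0.99988355, -0.00890862],
       [-0.99361981,  0.01331045, -0.1119933 ],
       [ 0.11209884,  0.00746415, -0.99366903]]), 't': array([-0.05852258,  0.52159074,  1.79204324])}
{'time': 0.1, 'qpos': array([-1.34406087e+00,  3.42641199e-01,  1.52491930e+00, -1.50804435e-05,
        1.27542265e+00, -1.45954926e-01]), 'qvel': array([ 7.04517119e-05, -1.25473094e-03, -1.94872984e-03, -3.80690531e-04,
       -6.61386048e-04, -1.02585901e-04]), 'joint_efforts': array([ 1.23584363e-03, -4.32002842e+01, -2.44695765e+01,  7.19267805e-02,
        5.26318874e-02, -5.70575651e-05]), 'tool_pos': array([ 0.1911186 , -0.48857963,  0.22612139]), 'tool_rot': array([-3.14021484e+00, -1.87962214e-04,  3.72694650e-01]), 'contact_force': array([ 0.37244258,  0.48961183, -1.03499423]), 'torque': array([ 0.01901321, -0.02438393, -0.05165595]), 'grip_force': 0.0, 'opening': 0.09188629437425314}
```

View pics/top1.png

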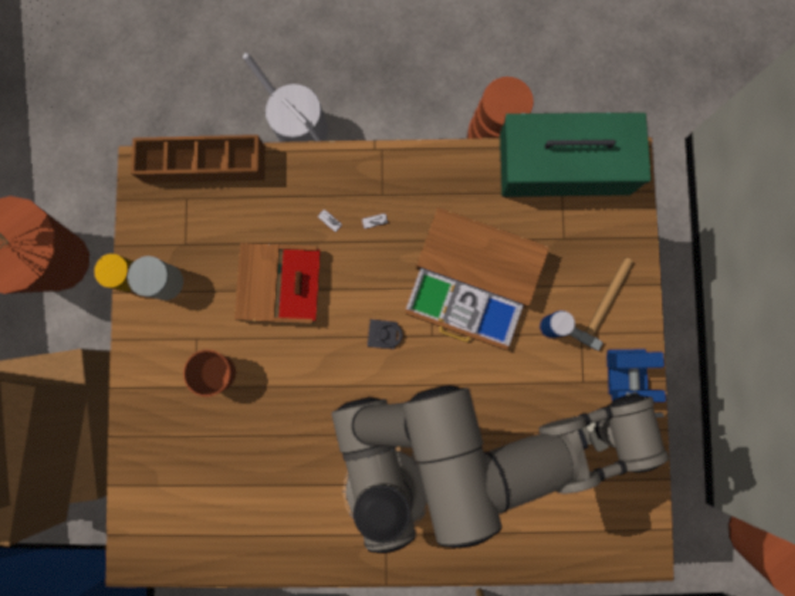

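View pics/sc1.png

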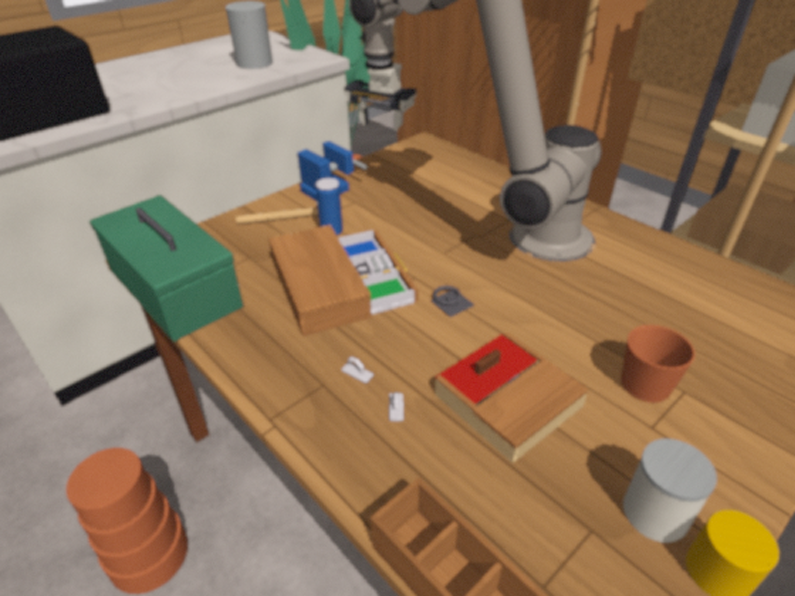

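The top view shows the box at about (280,285) with its lid to the image right (world -y). The cabinet is at about (480,280), with green in the left lane, the padlock in the middle and blue in the right lane. I'll enlarge this for pixel readings.

```bash
python3 - <<'E'
import cv2
im=cv2.imread('pics/top1_raw.png')[140:255,160:394]
im=cv2.resize(im,None,fx=3.4,fy=3.4,interpolation=cv2.INTER_CUBIC); cv2.imwrite('pics/c1.png',im); print(im.shape)
E
```

```text
(391, 796, 3)
```

View pics/c1.png

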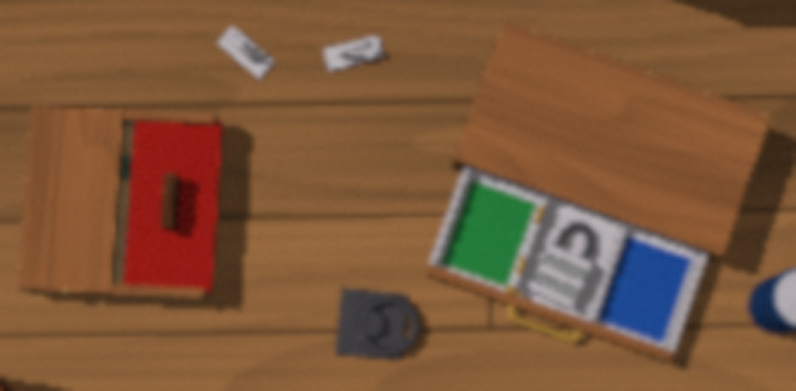

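The enlarged crop gives box hood corners at (32,106), (22,290), (126,108) and (115,290). The cabinet top corners are at (503,22), (770,120), (458,160) and (722,253), and the pull bar top is at about (171,203).

```bash
cat >> h.py <<'E'
from scipy.optimize import least_squares
def fit(m,P,px,z0=0,x0=(0.5,0,0)):
    P=np.array(P)/1000.; px=np.array(px)
    def w(p):
        c,s=np.cos(p[2]),np.sin(p[2])
        return np.c_[p[0]+c*P[:,0]-s*P[:,1],p[1]+s*P[:,0]+c*P[:,1],P[:,2]+z0]
    r=least_squares(lambda p:(proj(m,w(p))-px).ravel(),x0); return r.x, r.fun.reshape(-1,2).round(1).tolist()
E
python3 - <<'E'
from h import *
m=robot.camera_model('top')
cv=lambda L:[((u+.5)/3.4-.5+160,(v+.5)/3.4-.5+140) for u,v in L]
print('box',fit(m,[(101.5,-102,51),(101.5,102,51),(-2.5,-102,51),(-2.5,102,51)],cv([(32,106),(22,290),(126,108),(115,290)]),x0=(.5,.25,1.5)))
print('cab',fit(m,[(165,155,75),(165,-155,75),(0,155,75),(0,-155,75),(-106,131,14),(-6,131,14),(-106,53,14),(-6,53,14)],cv([(503,22),(770,120),(458,160),(722,253),(443,262),(470,178),(515,285),(537,203)]),x0=(.5,-.2,-.4)))
print('bar', [atz(m,p,.080) for p in cv([(171,203),(168,174),(168,230)])])
print('ring',atz(m,cv([(375,325)])[0],0.01), 'lidfront', [atz(m,p,.046) for p in cv([(220,125),(211,290)])])
w=robot.camera_model('wrist'); print(w); s=robot.observe(); R=Ro.from_euler('xyz',s['tool_rot']).as_matrix()
print('cam in tool',R.T@(-np.array(w['R']).T@w['t']-s['tool_pos']), (np.array(w['R'])@R).round(3))
E
```

```text
box (array([0.54611006, 0.2849593 , 1.530479  ]), [[0.1, -0.1], [-0.0, -0.3], [-0.3, -0.1], [0.3, 0.5]])
cab (array([ 0.52676583, -0.23032572, -0.35881936]), [[0.6, -0.8], [1.0, -1.8], [-1.1, -0.1], [0.8, 0.9], [-0.3, 0.5], [0.7, 0.5], [-2.0, 0.7], [0.3, 0.1]])
bar [array([0.53732787, 0.22154493, 0.08      ]), array([0.56903985, 0.22500767, 0.08      ]), array([0.50800507, 0.22462816, 0.08      ])]
ring [0.40627798 0.00508226 0.01      ] lidfront [array([0.62790042, 0.17340272, 0.046     ]), array([0.44499428, 0.18282626, 0.046     ])]
{'fx': 363.8463142699328, 'fy': 363.8463142699328, 'cx': 280.24563824577416, 'cy': 210.60327217195197, 'k1': -0.023536852147886107, 'R': array([[ 3.64083958e-01, -9.31365941e-01, -5.96253678e-04],
       [-8.98974081e-01, -3.51588753e-01,  2.61210548e-01],
       [-2.43492244e-01, -9.45665538e-02, -9.65281666e-01]]), 't': array([-0.52485459, -0.0319607 ,  0.39001448])}
cam in tool [ 0.07093723  0.00023923 -0.15837511] [[-0.     1.    -0.001]
 [-0.965 -0.    -0.261]
 [-0.261  0.001  0.965]]
```

```bash
cat >> h.py <<'E'
def RR(psi): return Ro.from_euler('xyz',[np.pi,0,psi])
def plan(x,y,z,psi,start=None,v=.045,w=.14):
    s=robot.observe(); p=np.array(s['tool_pos']) if start is None else np.array(start[:3]); a=s['tool_rot'][2] if start is None else start[3]
    R0=Ro.from_euler('xyz',s['tool_rot']) if start is None else RR(a)
    T=np.array([x,y,z]); dp=T-p; rv=(R0.inv()*RR(psi)).as_rotvec()
    n=max(np.linalg.norm(dp)/v,np.linalg.norm(rv)/w,1); n=int(np.ceil(n/5))*5
    for k in range(0,n,5):
        Rk=R0*Ro.from_rotvec(rv*k/n)
        d=Rk.inv().apply(dp*5/n); print('call',k//5,'end shift',d.round(4),'turn',(rv*5/n).round(4))
BOX=(0.5461,0.2850,1.5305); CAB=(0.5268,-0.2303,-0.3588)
def fw(F,x,y): c,s=np.cos(F[2]),np.sin(F[2]); return F[0]+c*x-s*y,F[1]+s*x+c*y
E
python3 - <<'E'
from h import *
plan(.537,.2235,.21,-.0403)
E
```

```text
call 0 end shift [ 0.1454 -0.1343  0.0042] turn [-0.0003  0.      0.1032]
call 1 end shift [ 0.1307 -0.1486  0.0042] turn [-0.0003  0.      0.1032]
call 2 end shift [ 0.1147 -0.1613  0.0041] turn [-0.0003  0.      0.1032]
call 3 end shift [ 0.0975 -0.1722  0.0041] turn [-0.0003  0.      0.1032]
```

arm_command([
  [[0.029, -0.027, 0.001], [0, 0, 0.021], 0.06],
  [[0.058, -0.054, 0.002], [0, 0, 0.041], 0.06],
  [[0.087, -0.081, 0.003], [0, 0, 0.062], 0.06],
  [[0.116, -0.107, 0.003], [0, 0, 0.083], 0.06],
  [[0.1454, -0.1343, 0.004], [0, 0, 0.1032], 0.06],
])

```text
time: 0.6
tool_pos: [0.2781, -0.3094, 0.2225]
tool_rot: [-3.141, -0.0, 0.268]
contact_force: [0.7, 0.1, -0.6]
opening: 0.0609
grip_force: 0.0
```

arm_command([
  [[0.026, -0.03, 0.001], [0, 0, 0.021], 0.06],
  [[0.052, -0.059, 0.002], [0, 0, 0.041], 0.06],
  [[0.078, -0.089, 0.003], [0, 0, 0.062], 0.06],
  [[0.105, -0.119, 0.003], [0, 0, 0.083], 0.06],
  [[0.1307, -0.1486, 0.004], [0, 0, 0.1032], 0.06],
])

```text
time: 1.1
tool_pos: [0.3645, -0.1312, 0.2187]
tool_rot: [3.142, -0.0, 0.165]
contact_force: [0.5, -0.4, -0.7]
opening: 0.06
grip_force: 0.0
```

arm_command([
  [[0.023, -0.032, 0.001], [0, 0, 0.021], 0.06],
  [[0.046, -0.065, 0.002], [0, 0, 0.041], 0.06],
  [[0.069, -0.097, 0.003], [0, 0, 0.062], 0.06],
  [[0.092, -0.129, 0.003], [0, 0, 0.083], 0.06],
  [[0.1147, -0.1613, 0.004], [0, 0, 0.1032], 0.06],
])

```text
time: 1.6
tool_pos: [0.4509, 0.0469, 0.2146]
tool_rot: [3.141, 0.0, 0.063]
contact_force: [0.3, -1.2, 0.7]
opening: 0.0598
grip_force: 0.0
```

arm_command([
  [[0.02, -0.035, 0.001], [0, 0, 0.021], 0.06],
  [[0.04, -0.069, 0.002], [0, 0, 0.041], 0.06],
  [[0.06, -0.103, 0.003], [0, 0, 0.062], 0.06],
  [[0.08, -0.138, 0.003], [0, 0, 0.083], 0.06],
  [[0.0975, -0.1722, 0.004], [0, 0, 0.1032], 0.06],
])

```text
time: 2.1
tool_pos: [0.5374, 0.2249, 0.2102]
tool_rot: [3.141, 0.0, -0.041]
contact_force: [0.2, 0.0, 0.2]
opening: 0.0599
grip_force: 0.0
```

```bash
python3 - <<'E'
from h import *
s=robot.observe(); print(s['time'],s['tool_pos'],s['tool_rot'],s['qvel'].round(3))
snap('wrist','w1',None,1.42)
E
```

```text
2.1 [0.53742121 0.22486096 0.21022791] [ 3.14127567e+00  4.64466495e-04 -4.06500816e-02] [ 0.537  0.502 -0.779 -0.003  0.276  0.737]
```

View pics/w1.png

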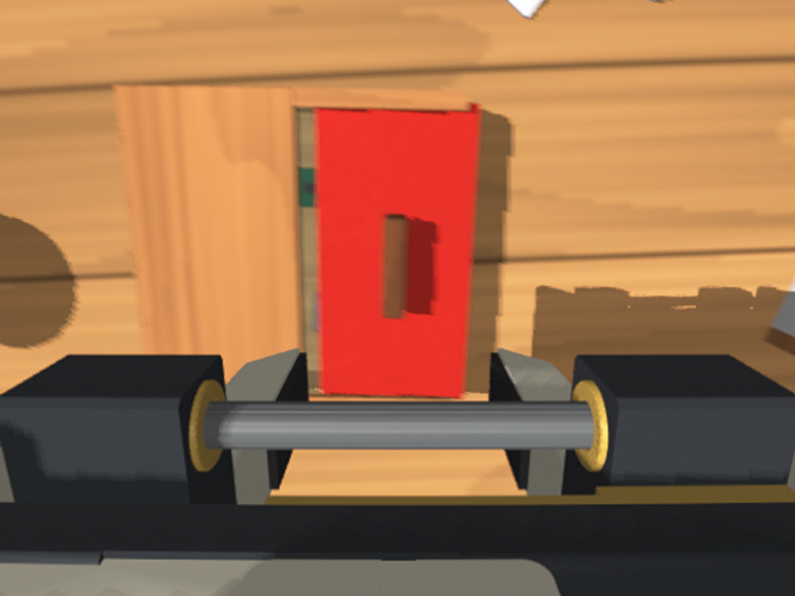

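The wrist view shows the lid bar top at (385–406, 215–318), the lid's red edges at x≈318 and 475, the hood edge at x≈297, and the green hinge in the far gap at (307,187).

```bash
python3 - <<'E'
from h import *
s=robot.observe(); print(s['tool_pos'],s['tool_rot'],s['qvel'].round(3))
# camera pose at picture: rebuild from state logged then
R=Ro.from_euler('xyz',[3.14127567,4.64e-4,-.04065]).as_matrix(); M=np.array([[0,1,-.001],[-.9653,0,-.2612],[-.2612,.001,.9653]])
w=robot.camera_model('wrist'); w=dict(w); 
Rw=M@R.T; c=np.array([.53742,.22486,.21023])+R@[.07094,.00024,-.15838]; w['R']=Rw; w['t']=-Rw@c
r=lambda u,v:((u+.5)/1.42-.5,(v+.5)/1.42-.5)
for n,p,z in [('bar far L',(385,214),.08),('bar far R',(405,214),.08),('bar near L',(385,319),.08),('bar near R',(405,319),.08),('hood far',(294,88),.051),('hood near',(301,350),.051),('lid FL',(318,108),.046),('lid FR',(477,109),.046),('lid NR',(463,396),.046)]: print(n,atz(w,r(*p),z).round(4))
print([fw(BOX,-.0025,k) for k in(-.102,.05)])
E
```

```text
[0.53874757 0.22955398 0.20966274] [-3.13860119e+00 -6.81180629e-04 -3.95279387e-02] [-0.05  -0.054  0.119 -0.013 -0.018 -0.136]
bar far L [0.5795 0.23   0.08  ]
bar far R [0.579  0.2189 0.08  ]
bar near L [0.5186 0.2329 0.08  ]
bar near R [0.5182 0.2212 0.08  ]
hood far [0.6508 0.2798 0.051 ]
hood near [0.4906 0.29   0.051 ]
lid FL [0.6398 0.2676 0.046 ]
lid FR [0.6354 0.1738 0.046 ]
lid NR [0.4509 0.1836 0.046 ]
[(np.float64(0.647916484158307), np.float64(0.27839291640425157)), (np.float64(0.49603987580050807), np.float64(0.2845163005773816))]
```

arm_command([
  [[0.002, -0.0005, 0.022], [0, 0, 0], 0.06],
  [[0.004, -0.001, 0.044], [0, 0, 0], 0.06],
  [[0.006, -0.002, 0.066], [0, 0, 0], 0.06],
  [[0.008, -0.0025, 0.088], [0, 0, 0], 0.06],
  [[0.008, -0.0025, 0.1], [0, 0, 0], 0.06],
])

```text
time: 2.65
tool_pos: [0.5441, 0.2251, 0.1084]
tool_rot: [3.14, 0.003, -0.04]
contact_force: [-0.6, 0.4, 0.6]
opening: 0.06
grip_force: 0.0
```

arm_command([
  [[0, 0, 0], [0, 0, 0], 0.06],
  [[0, 0, 0], [0, 0, 0], 0.06],
  [[0, 0, 0], [0, 0, 0], 0.06],
  [[0, 0, 0], [0, 0, 0], 0.06],
  [[0, 0, 0], [0, 0, 0], 0.06],
])

```text
time: 3.15
tool_pos: [0.5454, 0.2255, 0.1115]
tool_rot: [-3.141, -0.001, -0.04]
contact_force: [0.3, -0.5, 0.4]
opening: 0.0596
grip_force: 0.0
```

arm_command([
  [[0, 0, 0.02], [0, 0, 0], 0.06],
  [[0, 0, 0.04], [0, 0, 0], 0.06],
  [[0, 0, 0.052], [0, 0, 0], 0.06],
  [[0, 0, 0.058], [0, 0, 0], 0.06],
  [[0, 0, 0.058], [0, 0, 0], 0.06],
])

```text
time: 3.65
tool_pos: [0.5449, 0.2253, 0.0522]
tool_rot: [3.141, 0.001, -0.04]
contact_force: [-0.4, -0.0, -0.5]
opening: 0.06
grip_force: 0.0
```

arm_command([
  [[0, 0, 0], [0, 0, 0], 0.03],
  [[0, 0, 0], [0, 0, 0], 0.02],
  [[0, 0, 0], [0, 0, 0], 0.008],
  [[0, 0, 0], [0, 0, 0], 0.004],
  [[0, 0, 0], [0, 0, 0], 0.004],
], squeeze=20)

```text
time: 4.15
tool_pos: [0.5452, 0.2254, 0.053]
tool_rot: [-3.142, -0.0, -0.04]
contact_force: [-0.7, 0.9, -0.2]
opening: 0.0245
grip_force: 0.0
```

arm_command([
  [[0, 0, 0], [0, 0, 0], 0.004],
  [[0, 0, 0], [0, 0, 0], 0.004],
  [[0, 0, 0], [0, 0, 0], 0.004],
  [[0, 0, 0], [0, 0, 0], 0.004],
  [[0, 0, 0], [0, 0, 0], 0.004],
], squeeze=30)

```text
time: 4.65
tool_pos: [0.5451, 0.2254, 0.0528]
tool_rot: [3.141, -0.0, -0.04]
contact_force: [0.5, -0.2, 1.4]
opening: 0.014
grip_force: 29.9
```

arm_command([
  [[0, 0.008, -0.001], [0, 0, 0], 0.004],
  [[0, 0.018, -0.001], [0, 0, 0], 0.004],
  [[0, 0.03, -0.001], [0, 0, 0], 0.004],
  [[0, 0.043, -0.001], [0, 0, 0], 0.004],
  [[0, 0.056, -0.001], [0, 0, 0], 0.004],
])

```text
time: 5.15
tool_pos: [0.5427, 0.1679, 0.0536]
tool_rot: [3.141, 0.0, -0.041]
contact_force: [-0.4, 0.4, -1.6]
opening: 0.0137
grip_force: 29.9
```

arm_command([
  [[0, 0.015, 0], [0, 0, 0], 0.004],
  [[0, 0.03, 0], [0, 0, 0], 0.004],
  [[0, 0.045, 0], [0, 0, 0], 0.004],
  [[0, 0.06, 0], [0, 0, 0], 0.004],
  [[0, 0.066, 0], [0, 0, 0], 0.004],
])

```text
time: 5.65
tool_pos: [0.5402, 0.1017, 0.0537]
tool_rot: [3.141, 0.0, -0.041]
contact_force: [0.9, 0.0, -1.4]
opening: 0.0138
grip_force: 29.9
```

```bash
python3 - <<'E'
from h import *
s=robot.observe(); print(s['tool_pos'],s['tool_rot'],s['contact_force'].round(1))
p=s['tool_pos']
x,y=fw(CAB,.095,0); print(x,y)
plan(p[0],p[1],.16,-.04,w=.14,v=.03)
plan(x,y,.16,CAB[2]+np.pi-np.pi/2,start=(p[0],p[1],.16,-.04),v=.035,w=.13)
snap('top','top2',(160,140,394,255),3.4)
E
```

```text
[0.54015133 0.1016984  0.05370316] [ 3.14131486e+00  9.57285476e-05 -4.13728298e-02] [ 0.9  0.  -1.4]
0.6157502934870239 -0.2636593358532857
call 0 end shift [-0.      0.     -0.1063] turn [ 0.0003  0.0001 -0.0014]
call 0 end shift [0.03   0.1207 0.    ] turn [-0.      0.     -0.4173]
call 1 end shift [-0.0214  0.1225  0.    ] turn [-0.      0.     -0.4173]
call 2 end shift [-0.0693  0.1033  0.    ] turn [-0.      0.     -0.4173]
```

View pics/top2.png

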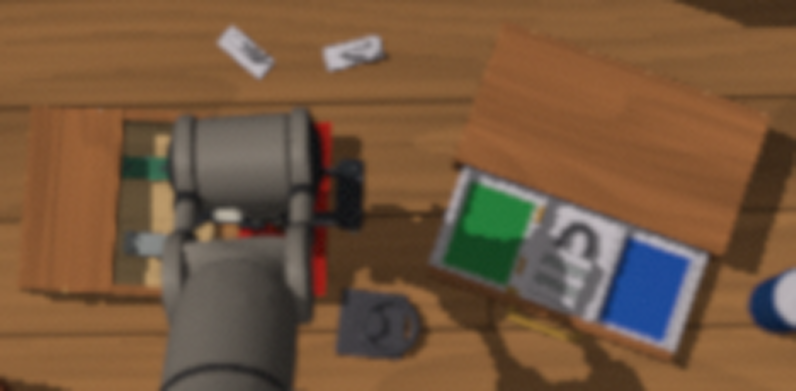

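The lid is clear of its grooves: its right edge is at x≈322 and the box interior is visible, with the hinge at (145,168) and the bolt at about (145,243).

arm_command([
  [[0, 0, -0.015], [0, 0, 0], 0.004],
  [[0, 0, -0.04], [0, 0, 0], 0.004],
  [[0, 0, -0.07], [0, 0, 0], 0.004],
  [[0, 0, -0.095], [0, 0, 0], 0.004],
  [[0, 0, -0.106], [0, 0, 0], 0.004],
])

```text
time: 6.2
tool_pos: [0.5413, 0.1039, 0.1621]
tool_rot: [-3.141, -0.004, -0.04]
contact_force: [1.1, 0.1, -0.3]
opening: 0.0135
grip_force: 29.9
```

arm_command([
  [[0.006, 0.024, 0], [0, 0, -0.083], 0.004],
  [[0.012, 0.048, 0], [0, 0, -0.167], 0.004],
  [[0.018, 0.072, 0], [0, 0, -0.25], 0.004],
  [[0.024, 0.097, 0], [0, 0, -0.334], 0.004],
  [[0.03, 0.1207, 0], [0, 0, -0.417], 0.004],
])

```text
time: 6.7
tool_pos: [0.5651, -0.0191, 0.1588]
tool_rot: [-3.141, 0.001, 0.381]
contact_force: [0.5, -0.0, -0.7]
opening: 0.0139
grip_force: 29.9
```

arm_command([
  [[-0.004, 0.024, 0], [0, 0, -0.083], 0.004],
  [[-0.009, 0.049, 0], [0, 0, -0.167], 0.004],
  [[-0.013, 0.073, 0], [0, 0, -0.25], 0.004],
  [[-0.017, 0.098, 0], [0, 0, -0.334], 0.004],
  [[-0.0214, 0.1225, 0], [0, 0, -0.417], 0.004],
])

```text
time: 7.2
tool_pos: [0.5904, -0.1407, 0.1587]
tool_rot: [-3.14, 0.0, 0.798]
contact_force: [1.1, 0.5, -1.3]
opening: 0.0138
grip_force: 29.9
```

arm_command([
  [[-0.014, 0.021, 0], [0, 0, -0.083], 0.004],
  [[-0.028, 0.041, 0], [0, 0, -0.167], 0.004],
  [[-0.042, 0.062, 0], [0, 0, -0.25], 0.004],
  [[-0.055, 0.083, 0], [0, 0, -0.334], 0.004],
  [[-0.0693, 0.1033, 0], [0, 0, -0.417], 0.004],
])

```text
time: 7.7
tool_pos: [0.6156, -0.2624, 0.1585]
tool_rot: [-3.14, -0.0, 1.215]
contact_force: [0.8, -0.1, -0.9]
opening: 0.0136
grip_force: 29.9
```

arm_command([
  [[0, 0, 0], [0, 0, 0], 0.004],
  [[0, 0, 0], [0, 0, 0], 0.004],
  [[0, 0, 0], [0, 0, 0], 0.004],
  [[0, 0, 0], [0, 0, 0], 0.004],
  [[0, 0, 0], [0, 0, 0], 0.004],
])

```text
time: 8.2
tool_pos: [0.6157, -0.2611, 0.1599]
tool_rot: [3.142, 0.0, 1.212]
contact_force: [0.7, 0.3, -1.5]
opening: 0.0138
grip_force: 29.9
```

```bash
python3 - <<'E'
from h import *
s=robot.observe(); print(s['time'],s['tool_pos'],s['tool_rot'])
snap('wrist','w2',None,1.42)
E
```

```text
8.2 [ 0.61571921 -0.26108045  0.15987109] [3.14152550e+00 9.49743453e-06 1.21168134e+00]
```

View pics/w2.png

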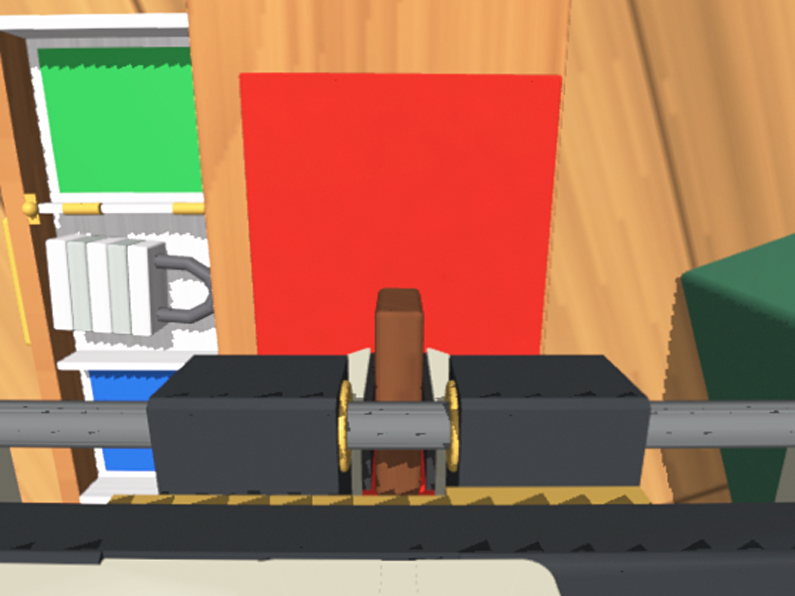

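The wrist view shows the lid held level over the cabinet top. The top's front edge runs (188,20)–(212,300), the green card's left corners are (37,48) and (58,193), and the dividers are at y≈208 and 358.

```bash
cat >> h.py <<'E'
def toF(F,p): c,s=np.cos(F[2]),np.sin(F[2]); d=np.array(p[:2])-F[:2]; return (np.array([c*d[0]+s*d[1],-s*d[0]+c*d[1]])*1000).round(1)
r142=lambda u,v:((u+.5)/1.42-.5,(v+.5)/1.42-.5)
E
python3 - <<'E'
from h import *
m=robot.camera_model('wrist')
for n,p,z in [('edge0',(188,20),.075),('edge1',(212,300),.075),('back',(570,0),.075),('back2',(562,150),.075),('card131',(37,48),.0145),('card53',(58,193),.0145),('div+46',(190,208),.036),('div+46',(60,208),.036),('div-46',(180,358),.036),('div-46',(80,361),.036),('front -112',(35,180),.036),('front',(60,340),.036)]:
  print(n,toF(CAB,atz(m,r142(*p),z)))
plan(.6158,-.2637,.0915,1.212,v=.02)
E
```

```text
edge0 [  4.7 131.1]
edge1 [3.8 6.4]
back [168.2 138.7]
back2 [169.4  77. ]
card131 [-102.3  132.7]
card53 [-103.4   54.7]
div+46 [-17.9  47.5]
div+46 [-89.6  47.9]
div-46 [-33.1 -39.5]
div-46 [-93.  -41.5]
front -112 [-100.8   62.9]
front [-102.7  -28.4]
call 0 end shift [-0.0023  0.0009  0.0684] turn [ 0.0002  0.     -0.0004]
```

arm_command([
  [[0, 0, 0.02], [0, 0, 0], 0.004],
  [[0, 0, 0.04], [0, 0, 0], 0.004],
  [[0, 0, 0.055], [0, 0, 0], 0.004],
  [[0, 0, 0.064], [0, 0, 0], 0.004],
  [[0, 0, 0.066], [0, 0, 0], 0.004],
])

```text
time: 8.75
tool_pos: [0.6152, -0.2615, 0.0927]
tool_rot: [-3.14, -0.0, 1.211]
contact_force: [-0.3, -0.8, -0.6]
opening: 0.0138
grip_force: 29.9
```

arm_command([
  [[0, 0, 0.001], [0, 0, 0], 0.004],
  [[0, 0, 0.002], [0, 0, 0], 0.004],
  [[0, 0, 0.003], [0, 0, 0], 0.004],
  [[0, 0, 0.0035], [0, 0, 0], 0.004],
  [[0, 0, 0.004], [0, 0, 0], 0.004],
])

```text
time: 9.25
tool_pos: [0.6157, -0.262, 0.09]
tool_rot: [3.141, 0.0, 1.211]
contact_force: [-0.6, 0.2, -0.7]
opening: 0.0138
grip_force: 29.9
```

arm_command([
  [[0, 0, 0.0004], [0, 0, 0], 0.004],
  [[0, 0, 0.0008], [0, 0, 0], 0.004],
  [[0, 0, 0.0012], [0, 0, 0], 0.004],
  [[0, 0, 0.0012], [0, 0, 0], 0.004],
  [[0, 0, 0.0012], [0, 0, 0], 0.004],
])

```text
time: 9.75
tool_pos: [0.6157, -0.262, 0.0898]
tool_rot: [3.141, 0.0, 1.211]
contact_force: [-2.9, 1.9, 5.9]
opening: 0.0139
grip_force: 29.9
```

arm_command([
  [[0, 0, 0], [0, 0, 0], 0.025],
  [[0, 0, 0], [0, 0, 0], 0.035],
  [[0, 0, 0], [0, 0, 0], 0.04],
  [[0, 0, 0], [0, 0, 0], 0.04],
  [[0, 0, 0], [0, 0, 0], 0.04],
])

```text
time: 10.25
tool_pos: [0.6156, -0.2619, 0.0883]
tool_rot: [-3.141, 0.0, 1.211]
contact_force: [0.7, 0.1, 0.2]
opening: 0.0395
grip_force: 0.0
```

arm_command([
  [[0, 0, -0.01], [0, 0, 0], 0.042],
  [[0, 0, -0.03], [0, 0, 0], 0.042],
  [[0, 0, -0.06], [0, 0, 0], 0.042],
  [[0, 0, -0.09], [0, 0, 0], 0.042],
  [[0, 0, -0.11], [0, 0, 0], 0.042],
])

```text
time: 10.75
tool_pos: [0.6163, -0.2623, 0.202]
tool_rot: [3.138, 0.001, 1.211]
contact_force: [-0.3, 0.0, -0.0]
opening: 0.042
grip_force: 0.0
```

```bash
sed -i 's/CAB=(.*$/CAB=(0.5313,-0.2298,-0.366)/' h.py; python3 - <<'E'
from h import *
x,y=fw(BOX,-.05,-.02); print(x,y)
plan(x,y,.2,1.5305,start=(.6157,-.262,.2,1.211))
E
```

```text
0.5640694931480229 0.23423488091215425
call 0 end shift [ 0.1488 -0.0743 -0.    ] turn [ 0.      0.     -0.1065]
call 1 end shift [ 0.1558 -0.0581 -0.    ] turn [ 0.      0.     -0.1065]
call 2 end shift [ 0.1611 -0.0412 -0.    ] turn [ 0.      0.     -0.1065]
```

arm_command([
  [[0.03, -0.015, 0], [0, 0, -0.021], 0.042],
  [[0.06, -0.03, 0], [0, 0, -0.043], 0.042],
  [[0.089, -0.045, 0], [0, 0, -0.064], 0.042],
  [[0.119, -0.059, 0], [0, 0, -0.085], 0.042],
  [[0.1488, -0.0743, 0], [0, 0, -0.1065], 0.042],
])

```text
time: 11.25
tool_pos: [0.5984, -0.0953, 0.1995]
tool_rot: [3.14, 0.0, 1.318]
contact_force: [-0.2, -0.4, -0.4]
opening: 0.0418
grip_force: 0.0
```

arm_command([
  [[0.031, -0.012, 0], [0, 0, -0.021], 0.042],
  [[0.062, -0.023, 0], [0, 0, -0.043], 0.042],
  [[0.093, -0.035, 0], [0, 0, -0.064], 0.042],
  [[0.125, -0.046, 0], [0, 0, -0.085], 0.042],
  [[0.1558, -0.0581, 0], [0, 0, -0.1065], 0.042],
])

```text
time: 11.75
tool_pos: [0.5812, 0.0703, 0.1995]
tool_rot: [3.14, -0.0, 1.425]
contact_force: [1.2, 0.1, -1.1]
opening: 0.0419
grip_force: 0.0
```

arm_command([
  [[0.032, -0.008, 0], [0, 0, -0.021], 0.042],
  [[0.064, -0.016, 0], [0, 0, -0.043], 0.042],
  [[0.097, -0.025, 0], [0, 0, -0.064], 0.042],
  [[0.129, -0.033, 0], [0, 0, -0.085], 0.042],
  [[0.1611, -0.0412, 0], [0, 0, -0.1065], 0.042],
])

```text
time: 12.25
tool_pos: [0.5639, 0.2357, 0.1995]
tool_rot: [3.14, -0.0, 1.531]
contact_force: [1.2, 0.1, -0.1]
opening: 0.0422
grip_force: 0.0
```

arm_command([
  [[0, 0, 0], [0, 0, 0], 0.042],
  [[0, 0, 0], [0, 0, 0], 0.042],
  [[0, 0, 0], [0, 0, 0], 0.042],
  [[0, 0, 0], [0, 0, 0], 0.042],
  [[0, 0, 0], [0, 0, 0], 0.042],
])

```text
time: 12.75
tool_pos: [0.5644, 0.2333, 0.1986]
tool_rot: [3.141, 0.0, 1.529]
contact_force: [0.4, -0.1, -0.5]
opening: 0.0421
grip_force: 0.0
```

```bash
python3 - <<'E'
from h import *
s=robot.observe(); print(s['time'],s['tool_pos'],s['tool_rot'])
snap('wrist','w3',None,1.42)
E
```

```text
12.75 [0.56438091 0.23325541 0.19863859] [3.14145573e+00 1.36982113e-04 1.52887414e+00]
```

View pics/w3.png

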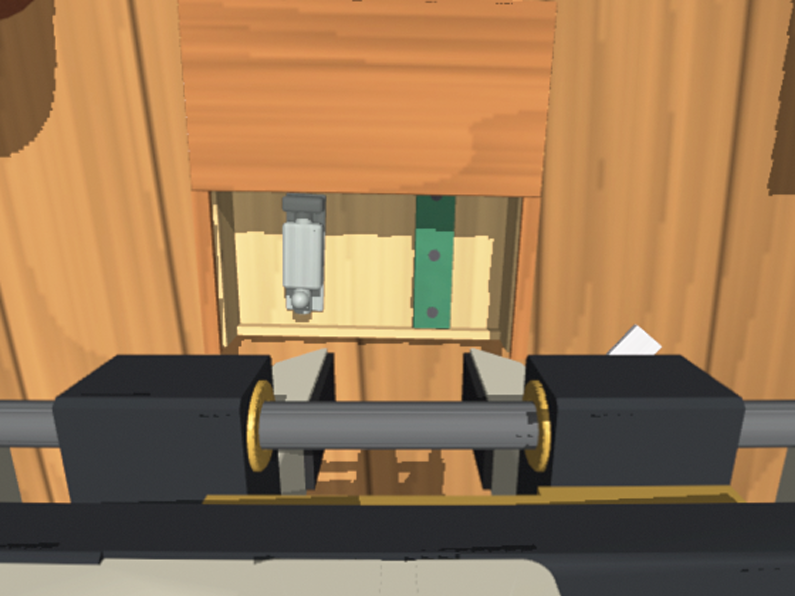

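The wrist view shows the hinge strap with its tail at (431,328) and centre line through (435,200). The bolt housing is at about (303,255), its knob at (301,299), and the hood front edge at y≈192.

```bash
python3 - <<'E'
from h import *
m=robot.camera_model('wrist')
for n,p,z in [('tail',(431,328),.014),('strapL',(414,325),.014),('strapR',(451,325),.014),('strap far',(435.5,200),.014),('bolt front',(304,312),.011),('bolt back',(304,195),.011),('hous bl',(285,285),.025),('hous br',(322,285),.025),('hous tl',(284,222),.025),('hous tr',(325,222),.025),('knob',(301,299),.034),('hood',(200,190),.051),('hood',(540,195),.051),('lipL',(238,328),.014),('lipR',(500,333),.014),('inner L',(226,335),.006)]:
  X=atz(m,r142(*p),z); print(n,X.round(4),toF(BOX,X))
E
```

```text
tail [0.5863 0.1888 0.014 ] [-94.5 -44. ]
strapL [0.5745 0.1915 0.014 ] [-92.3 -32.1]
strapR [0.6003 0.1904 0.014 ] [-92.4 -57.9]
strap far [0.5915 0.2767 0.014 ] [ -6.4 -45.7]
bolt front [0.498  0.2032 0.011 ] [-83.6  44.7]
bolt back [0.5052 0.2834 0.011 ] [-3.2 40.8]
hous bl [0.49   0.2264 0.025 ] [-60.8  53.7]
hous br [0.5144 0.2254 0.025 ] [-60.9  29.2]
hous tl [0.4934 0.2678 0.025 ] [-19.3  52. ]
hous tr [0.5197 0.2667 0.025 ] [-19.4  25.7]
knob [0.5015 0.2188 0.034 ] [-68.   41.9]
hood [0.452  0.2913 0.051 ] [ 2.5 94.3]
hood [0.6499 0.2801 0.051 ] [  -0.8 -104. ]
lipL [0.4513 0.1944 0.014 ] [-94.4  91. ]
lipR [0.6345 0.183  0.014 ] [-98.3 -92.5]
inner L [0.4393 0.1869 0.006 ] [-102.3  102.8]
```

```bash
python3 - <<'E'
from h import *
plan(.5908,.266,.065,1.512,v=.04)
E
```

```text
call 0 end shift [0.0337 0.0251 0.1336] turn [0.0001 0.0001 0.0171]
```

arm_command([
  [[0.012, 0.009, 0.03], [0, 0, 0.006], 0.042],
  [[0.024, 0.018, 0.06], [0, 0, 0.012], 0.042],
  [[0.0337, 0.0251, 0.09], [0, 0, 0.017], 0.042],
  [[0.0337, 0.0251, 0.12], [0, 0, 0.017], 0.042],
  [[0.0337, 0.0251, 0.1336], [0, 0, 0.017], 0.042],
])

```text
time: 13.3
tool_pos: [0.5891, 0.2662, 0.0617]
tool_rot: [-3.137, 0.002, 1.513]
contact_force: [-0.4, -1.4, -0.5]
opening: 0.0417
grip_force: 0.0
```

arm_command([
  [[0, 0, 0], [0, 0, 0], 0.042],
  [[0, 0, 0], [0, 0, 0], 0.042],
  [[0, 0, 0], [0, 0, 0], 0.042],
  [[0, 0, 0], [0, 0, 0], 0.042],
  [[0, 0, 0], [0, 0, 0], 0.042],
])

```text
time: 13.8
tool_pos: [0.591, 0.267, 0.0661]
tool_rot: [3.14, -0.001, 1.513]
contact_force: [-0.2, 0.7, -0.3]
opening: 0.0419
grip_force: 0.0
```

```bash
python3 - <<'E'
from h import *
s=robot.observe(); print(s['time'],s['tool_pos'],s['tool_rot'])
plan(.5908,.266,.009,1.512)
snap('wrist','w4',None,1.42)
E
```

```text
13.8 [0.59101238 0.26704691 0.06608884] [ 3.13980317e+00 -6.03226854e-04  1.51340460e+00]
call 0 end shift [-0.0011 -0.0003  0.0571] turn [ 0.0018 -0.0006  0.0014]
```

View pics/w4.png

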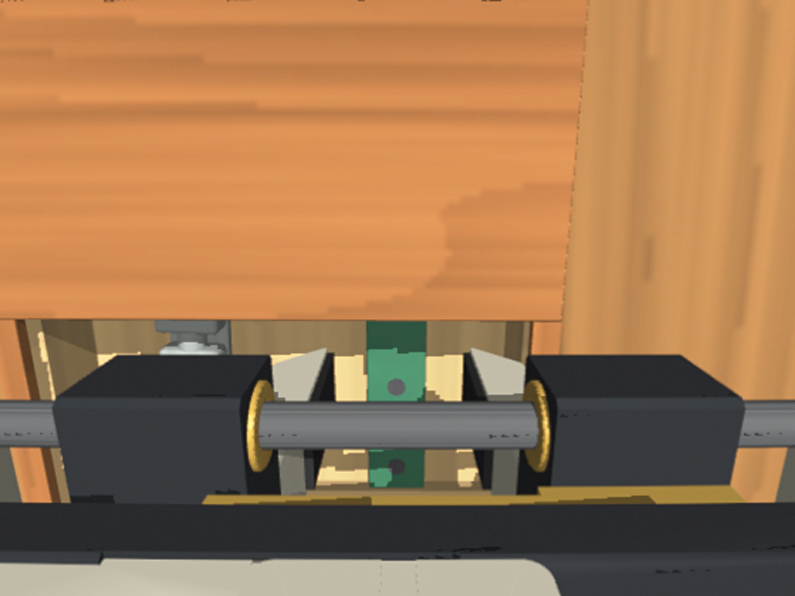

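The strap (x≈397) is centred between the fingers (gap centre 400), and the hood edge is horizontal at y≈320. I'll descend and grip.

arm_command([
  [[-0.002, 0, 0.015], [0, 0, 0], 0.042],
  [[-0.002, 0, 0.03], [0, 0, 0], 0.042],
  [[-0.002, 0, 0.045], [0, 0, 0], 0.042],
  [[-0.002, 0, 0.053], [0, 0, 0], 0.042],
  [[-0.002, 0, 0.056], [0, 0, 0], 0.042],
])

```text
time: 14.35
tool_pos: [0.5897, 0.2647, 0.0072]
tool_rot: [-3.139, 0.001, 1.513]
contact_force: [0.4, -0.3, -0.0]
opening: 0.0417
grip_force: 0.0
```

arm_command([
  [[0, 0, 0], [0, 0, 0], 0.036],
  [[0, 0, 0], [0, 0, 0], 0.03],
  [[0, 0, 0], [0, 0, 0], 0.024],
  [[0, 0, 0], [0, 0, 0], 0.015],
  [[0, 0, 0], [0, 0, 0], 0.015],
], squeeze=40)

```text
time: 14.85
tool_pos: [0.5907, 0.2651, 0.0095]
tool_rot: [3.141, -0.0, 1.514]
contact_force: [-0.6, -0.1, 2.5]
opening: 0.0247
grip_force: 40.0
```

arm_command([
  [[0, 0, 0], [0, 0, 0], 0.015],
  [[0, 0, 0], [0, 0, 0], 0.015],
  [[0, 0, 0], [0, 0, 0], 0.015],
  [[0, 0, 0], [0, 0, 0], 0.015],
  [[0, 0, 0], [0, 0, 0], 0.015],
], squeeze=60)

```text
time: 15.35
tool_pos: [0.5907, 0.2651, 0.0095]
tool_rot: [3.141, -0.0, 1.514]
contact_force: [-1.6, -0.1, 5.8]
opening: 0.0244
grip_force: 60.0
```

arm_command([
  [[0, 0, -0.002], [0, 0, 0], 0.015],
  [[0, 0, -0.005], [0, 0, 0], 0.015],
  [[0, 0, -0.008], [0, 0, 0], 0.015],
  [[0, 0, -0.011], [0, 0, 0], 0.015],
  [[0, 0, -0.012], [0, 0, 0], 0.015],
])

```text
time: 15.85
tool_pos: [0.5905, 0.2649, 0.0211]
tool_rot: [3.141, 0.0, 1.514]
contact_force: [-0.6, 0.5, -2.1]
opening: 0.0243
grip_force: 60.0
```

arm_command([
  [[0, 0, 0], [0, 0, 0], 0.015],
  [[0, 0, 0], [0, 0, 0], 0.015],
  [[0, 0, 0], [0, 0, 0], 0.015],
  [[0, 0, 0], [0, 0, 0], 0.015],
  [[0, 0, 0], [0, 0, 0], 0.015],
])

```text
time: 16.35
tool_pos: [0.5904, 0.2649, 0.0208]
tool_rot: [-3.141, 0.0, 1.513]
contact_force: [0.4, 0.6, -2.7]
opening: 0.0247
grip_force: 60.0
```

```bash
python3 - <<'E'
from h import *
s=robot.observe(); print(s['tool_pos'],s['contact_force'].round(1),s['torque'].round(3))
E
```

```text
[0.59035781 0.2649075  0.02079504] [ 0.4  0.6 -2.7] [-0.045 -0.063 -0.038]
```

arm_command([
  [[-0.008, 0, 0], [0, 0, 0], 0.015],
  [[-0.02, 0, 0], [0, 0, 0], 0.015],
  [[-0.034, 0, 0], [0, 0, 0], 0.015],
  [[-0.048, 0, 0], [0, 0, 0], 0.015],
  [[-0.06, 0, 0], [0, 0, 0], 0.015],
])

```text
time: 16.85
tool_pos: [0.5869, 0.2032, 0.021]
tool_rot: [-3.141, 0.0, 1.512]
contact_force: [0.2, -0.6, -2.8]
opening: 0.0244
grip_force: 60.0
```

arm_command([
  [[-0.012, 0, 0], [0, 0, 0], 0.015],
  [[-0.026, 0, 0], [0, 0, 0], 0.015],
  [[-0.04, 0, 0], [0, 0, 0], 0.015],
  [[-0.05, 0, 0], [0, 0, 0], 0.015],
  [[-0.053, 0, 0], [0, 0, 0], 0.015],
])

```text
time: 17.35
tool_pos: [0.584, 0.1507, 0.0209]
tool_rot: [-3.142, 0.0, 1.512]
contact_force: [-0.8, 0.3, -2.5]
opening: 0.0246
grip_force: 60.0
```

```bash
python3 - <<'E'
from h import *
s=robot.observe(); print(s['time'],s['tool_pos'],s['contact_force'].round(1),s['torque'].round(3))
snap('wrist','w5',None,1.42); snap('scene','s5',(240,180,520,390),2.85)
E
```

```text
17.35 [0.58395103 0.15073196 0.02092827] [-0.8  0.3 -2.5] [-0.132 -0.025 -0.004]
```

View pics/s5.png

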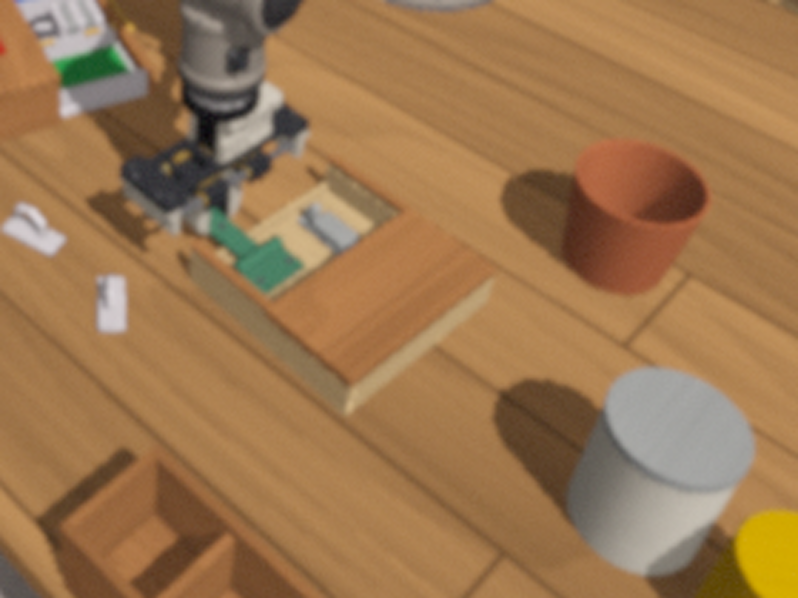

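The scene view shows the hinge fully forward of the hood, with its cross plate in the open part at about (268,262). I'll lift it, set it on the bench and regrasp at the balance point.

arm_command([
  [[0, 0, -0.01], [0, 0, 0], 0.015],
  [[0, 0, -0.02], [0, 0, 0], 0.015],
  [[0, 0, -0.03], [0, 0, 0], 0.015],
  [[-0.005, 0, -0.04], [0, 0, 0], 0.015],
  [[-0.015, 0, -0.045], [0, 0, 0], 0.015],
])

```text
time: 17.95
tool_pos: [0.5837, 0.1374, 0.0676]
tool_rot: [3.139, -0.0, 1.515]
contact_force: [0.6, 0.4, -2.9]
opening: 0.0245
grip_force: 60.0
```

arm_command([
  [[-0.02, 0, 0], [0, 0, 0], 0.015],
  [[-0.04, 0, 0], [0, 0, 0], 0.015],
  [[-0.06, 0, 0], [0, 0, 0], 0.015],
  [[-0.075, 0, 0], [0, 0, 0], 0.015],
  [[-0.083, 0, 0], [0, 0, 0], 0.015],
])

```text
time: 18.45
tool_pos: [0.5782, 0.0526, 0.0661]
tool_rot: [3.141, 0.0, 1.512]
contact_force: [-0.8, -0.9, -1.9]
opening: 0.0244
grip_force: 60.0
```

arm_command([
  [[0, 0, 0.01], [0, 0, 0], 0.015],
  [[0, 0, 0.025], [0, 0, 0], 0.015],
  [[0, 0, 0.04], [0, 0, 0], 0.015],
  [[0, 0, 0.05], [0, 0, 0], 0.015],
  [[0, 0, 0.053], [0, 0, 0], 0.015],
])

```text
time: 18.95
tool_pos: [0.5774, 0.0549, 0.0112]
tool_rot: [-3.139, 0.0, 1.514]
contact_force: [-0.5, -0.4, -3.5]
opening: 0.0244
grip_force: 60.0
```

arm_command([
  [[0, 0, 0.001], [0, 0, 0], 0.015],
  [[0, 0, 0.002], [0, 0, 0], 0.015],
  [[0, 0, 0.004], [0, 0, 0], 0.015],
  [[0, 0, 0.006], [0, 0, 0], 0.015],
  [[0, 0, 0.008], [0, 0, 0], 0.015],
])

```text
time: 19.45
tool_pos: [0.5785, 0.0543, 0.0051]
tool_rot: [3.141, 0.0, 1.513]
contact_force: [0.4, -0.1, -2.7]
opening: 0.025
grip_force: 60.0
```

```bash
python3 - <<'E'
from h import *
s=robot.observe(); print(s['time'],s['tool_pos'],s['contact_force'].round(1),s['torque'].round(3))
E
```

```text
19.45 [0.5784822  0.05425963 0.00505741] [ 0.4 -0.1 -2.7] [-0.094 -0.072  0.031]
```

arm_command([
  [[0, 0, 0.0005], [0, 0, 0], 0.015],
  [[0, 0, 0.001], [0, 0, 0], 0.015],
  [[0, 0, 0.0015], [0, 0, 0], 0.015],
  [[0, 0, 0.0018], [0, 0, 0], 0.015],
  [[0, 0, 0.0018], [0, 0, 0], 0.015],
])

```text
time: 19.95
tool_pos: [0.5784, 0.0542, 0.0035]
tool_rot: [3.141, 0.0, 1.514]
contact_force: [-1.2, -0.9, 3.2]
opening: 0.0248
grip_force: 60.0
```

arm_command([
  [[0, 0, 0], [0, 0, 0], 0.026],
  [[0, 0, 0], [0, 0, 0], 0.03],
  [[0, 0, 0], [0, 0, 0], 0.036],
  [[0, 0, -0.005], [0, 0, 0], 0.042],
  [[0, 0, -0.015], [0, 0, 0], 0.042],
])

```text
time: 20.45
tool_pos: [0.5778, 0.0543, 0.0179]
tool_rot: [-3.14, 0.0, 1.514]
contact_force: [-0.3, -0.4, 0.1]
opening: 0.0415
grip_force: 0.0
```

arm_command([
  [[0, 0, -0.02], [0, 0, 0], 0.042],
  [[0, 0, -0.04], [0, 0, 0], 0.042],
  [[-0.015, 0, -0.06], [0, 0, 0], 0.042],
  [[-0.03, 0, -0.08], [0, 0, 0], 0.042],
  [[-0.03, 0, -0.08], [0, 0, 0], 0.042],
])

```text
time: 20.95
tool_pos: [0.5786, 0.0229, 0.1017]
tool_rot: [3.135, 0.001, 1.512]
contact_force: [1.5, -0.2, -0.4]
opening: 0.0423
grip_force: 0.0
```

arm_command([
  [[0, 0, 0], [0, 0, 0], 0.042],
  [[0, 0, 0], [0, 0, 0], 0.042],
  [[0, 0, 0], [0, 0, 0], 0.042],
  [[0, 0, 0], [0, 0, 0], 0.042],
  [[0, 0, 0], [0, 0, 0], 0.042],
])

```text
time: 21.45
tool_pos: [0.5763, 0.0247, 0.0975]
tool_rot: [-3.141, 0.0, 1.514]
contact_force: [-0.0, -0.0, 0.5]
opening: 0.0423
grip_force: 0.0
```

```bash
python3 - <<'E'
from h import *
s=robot.observe(); print(s['time'],s['tool_pos'],s['tool_rot'])
snap('wrist','w6',None,1.42)
E
```

```text
21.45 [0.57634168 0.02465305 0.09754811] [-3.14058889e+00  2.40991341e-05  1.51389584e+00]
```

View pics/w6.png

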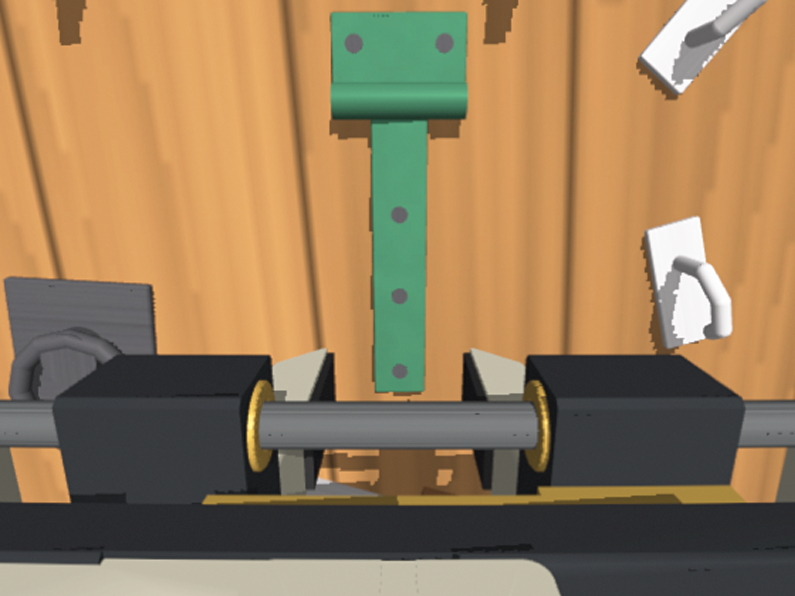

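The hinge lies flat and face up on the bench in line with the tool, with its tail at (400,391), barrel front at y≈120, and plate end at y≈12. That was the tenth picture, so I'll work numerically from here.

```bash
python3 - <<'E'
from h import *
m=robot.camera_model('wrist')
P=[atz(m,r142(*p),.008) for p in [(400,391),(399.5,12),(331,12),(468,12),(399.5,124)]]
for p in P: print(p.round(4))
t=P[0]; d=P[1]-P[0]; print(np.linalg.norm(d), np.arctan2(d[1],d[0]))
u=d/np.linalg.norm(d); o=P[1]-u*.138; g=o+u*.066; print('g',g)
plan(g[0],g[1],.06,1.5139)
gx,gy=fw(CAB,.034-.066,.092)
print('cabgrasp',gx,gy); plan(gx,gy,.09,CAB[2]+np.pi,start=(g[0],g[1],.09,1.5139),v=.03,w=.13)
E
```

```text
[ 0.5755 -0.0222  0.008 ]
[0.5853 0.1567 0.008 ]
[0.5556 0.1585 0.008 ]
[0.6151 0.155  0.008 ]
[0.5827 0.1102 0.008 ]
0.1792178997590304 1.5157922289345593
g [0.58138209 0.08480983 0.008     ]
call 0 end shift [0.0604 0.0015 0.0377] turn [-0.0007  0.     -0.0001]
cabgrasp 0.5343447350081425 -0.13244123260470997
call 0 end shift [-0.1098 -0.0173 -0.    ] turn [ 0.      0.     -0.6308]
call 1 end shift [-0.0785 -0.0787 -0.    ] turn [ 0.      0.     -0.6308]
```

arm_command([
  [[0.012, 0, 0.005], [0, 0, 0], 0.042],
  [[0.025, 0.001, 0.01], [0, 0, 0], 0.042],
  [[0.04, 0.001, 0.02], [0, 0, 0], 0.042],
  [[0.055, 0.0015, 0.03], [0, 0, 0], 0.042],
  [[0.0604, 0.0015, 0.0377], [0, 0, 0], 0.042],
])

```text
time: 22.0
tool_pos: [0.581, 0.0869, 0.0589]
tool_rot: [-3.14, -0.0, 1.516]
contact_force: [0.0, 0.3, -0.5]
opening: 0.0421
grip_force: 0.0
```

arm_command([
  [[0, 0, 0.01], [0, 0, 0], 0.042],
  [[0, 0, 0.025], [0, 0, 0], 0.042],
  [[0, 0, 0.04], [0, 0, 0], 0.042],
  [[0, 0, 0.052], [0, 0, 0], 0.042],
  [[0, 0, 0.056], [0, 0, 0], 0.042],
])

```text
time: 22.5
tool_pos: [0.5807, 0.0842, 0.0027]
tool_rot: [-3.139, 0.0, 1.513]
contact_force: [-0.6, -0.8, 0.3]
opening: 0.0417
grip_force: 0.0
```

arm_command([
  [[0, 0, 0], [0, 0, 0], 0.042],
  [[0, 0, 0], [0, 0, 0], 0.036],
  [[0, 0, 0], [0, 0, 0], 0.03],
  [[0, 0, 0], [0, 0, 0], 0.024],
  [[0, 0, 0], [0, 0, 0], 0.015],
], squeeze=40)

```text
time: 23.0
tool_pos: [0.5815, 0.0846, 0.0049]
tool_rot: [3.141, 0.0, 1.514]
contact_force: [-1.9, -0.1, 3.5]
opening: 0.0244
grip_force: 40.0
```

arm_command([
  [[0, 0, 0], [0, 0, 0], 0.015],
  [[0, 0, 0], [0, 0, 0], 0.015],
  [[0, 0, 0], [0, 0, 0], 0.015],
  [[0, 0, 0], [0, 0, 0], 0.015],
  [[0, 0, 0], [0, 0, 0], 0.015],
], squeeze=55)

```text
time: 23.5
tool_pos: [0.5815, 0.0846, 0.0049]
tool_rot: [3.141, 0.0, 1.514]
contact_force: [-2.3, -0.1, 6.3]
opening: 0.0242
grip_force: 55.0
```

```bash
python3 - <<'E'
from h import *
s=robot.observe(); print(s['time'],s['tool_pos'],s['tool_rot'])
p=s['tool_pos']; gx,gy=fw(CAB,.032-.066-.11,.092); print(gx,gy)
plan(gx,gy,.11,CAB[2]+np.pi,start=(p[0],p[1],.11,s['tool_rot'][2]),v=.04,w=.13)
E
```

```text
23.5 [0.58150795 0.08457125 0.0049051 ] [3.14146326e+00 7.37652600e-05 1.51354878e+00]
0.4297629043829438 -0.09235830976864123
call 0 end shift [-0.0927 -0.0707 -0.    ] turn [ 0.     0.    -0.631]
call 1 end shift [-0.0331 -0.1117 -0.    ] turn [ 0.     0.    -0.631]
```

arm_command([
  [[0, 0, -0.008], [0, 0, 0], 0.015],
  [[0, 0, -0.03], [0, 0, 0], 0.015],
  [[0, 0, -0.06], [0, 0, 0], 0.015],
  [[0, 0, -0.09], [0, 0, 0], 0.015],
  [[0, 0, -0.105], [0, 0, 0], 0.015],
])

```text
time: 24.0
tool_pos: [0.5828, 0.0846, 0.1122]
tool_rot: [3.137, -0.0, 1.514]
contact_force: [0.8, -0.3, -3.0]
opening: 0.0244
grip_force: 55.0
```

arm_command([
  [[-0.018, -0.014, 0], [0, 0, -0.126], 0.015],
  [[-0.037, -0.028, 0], [0, 0, -0.252], 0.015],
  [[-0.056, -0.042, 0], [0, 0, -0.379], 0.015],
  [[-0.074, -0.057, 0], [0, 0, -0.505], 0.015],
  [[-0.0927, -0.0707, 0], [0, 0, -0.631], 0.015],
])

```text
time: 24.5
tool_pos: [0.5049, -0.0045, 0.1095]
tool_rot: [3.142, 0.0, 2.15]
contact_force: [0.5, 0.3, -2.7]
opening: 0.024
grip_force: 55.0
```

arm_command([
  [[-0.007, -0.022, 0], [0, 0, -0.126], 0.015],
  [[-0.013, -0.045, 0], [0, 0, -0.252], 0.015],
  [[-0.02, -0.067, 0], [0, 0, -0.379], 0.015],
  [[-0.026, -0.089, 0], [0, 0, -0.505], 0.015],
  [[-0.0331, -0.1117, 0], [0, 0, -0.631], 0.015],
])

```text
time: 25.0
tool_pos: [0.4293, -0.093, 0.1096]
tool_rot: [-3.142, 0.001, 2.781]
contact_force: [0.1, -0.5, -2.3]
opening: 0.0244
grip_force: 55.0
```

arm_command([
  [[0, 0, 0], [0, 0, 0], 0.015],
  [[0, 0, 0], [0, 0, 0], 0.015],
  [[0, 0, 0], [0, 0, 0], 0.015],
  [[0, 0, 0], [0, 0, 0], 0.015],
  [[0, 0, 0], [0, 0, 0], 0.015],
])

```text
time: 25.5
tool_pos: [0.4301, -0.0919, 0.1094]
tool_rot: [-3.142, 0.0, 2.776]
contact_force: [0.2, 0.6, -3.1]
opening: 0.0241
grip_force: 55.0
```

```bash
python3 - <<'E'
from h import *
s=robot.observe(); print(s['time'],s['tool_pos'],s['tool_rot'],s['contact_force'].round(1),s['torque'].round(3))
m=snap('wrist','w7'); im=cv2.imread('pics/w7_raw.png'); hsv=cv2.cvtColor(im,cv2.COLOR_BGR2HSV)
def blobs(lo,hi,z,n):
    k=cv2.inRange(hsv,lo,hi); N,l,st,ce=cv2.connectedComponentsWithStats(k)
    for i in range(1,N):
        if st[i,4]>150:
            q=cv2.boxPoints(cv2.minAreaRect(np.argwhere(l==i)[:,::-1].astype(np.float32)))
            print(n,st[i],[toF(CAB,atz(m,p,z)).tolist() for p in q])
blobs((40,80,40),(90,255,255),.0145,'green'); blobs((105,120,60),(130,255,255),.0145,'blue')
E
```

```text
25.5 [ 0.43014636 -0.09191869  0.10937484] [-3.14157684e+00  1.33997338e-04  2.77597155e+00] [ 0.2  0.6 -3.1] [ 0.046 -0.158  0.006]
green [  208   106   145   177 18026] [[-217.3, 44.2], [-217.3, 140.8], [-88.2, 147.5], [-88.1, 37.6]]
green [ 240  316   81   34 2268] [[-58.9, 61.1], [-58.9, 123.9], [-28.8, 124.8], [-28.8, 60.2]]
blue [   0  264   78   19 1355] [[-87.8, -124.5], [-102.8, -121.1], [-101.8, -61.1], [-86.9, -63.7]]
blue [   7  315   83   41 3050] [[-58.4, -124.8], [-59.1, -58.3], [-22.1, -63.7], [-21.1, -132.7]]
```

```bash
python3 - <<'E'
from h import *
m=robot.camera_model('top'); im=cv2.imread('pics/top1_raw.png'); hsv=cv2.cvtColor(im,cv2.COLOR_BGR2HSV)
for n,lo,hi in (('g',(45,120,60),(80,255,255)),('b',(105,140,60),(130,255,255))):
    k=cv2.inRange(hsv,lo,hi); k[:185]=0; k[250:]=0; k[:,:280]=0; k[:,372:]=0
    q=np.argwhere(k)[:,::-1].astype(np.float32); c=q.mean(0)
    print(n,len(q),toF(CAB,atz(m,c,.0145)),[toF(CAB,atz(m,p,.0145)).tolist() for p in cv2.boxPoints(cv2.minAreaRect(q))])
# w2 picture
w=dict(robot.camera_model('wrist')); s=robot.observe()
M=np.array(w['R'])@Ro.from_euler('xyz',s['tool_rot']).as_matrix(); ct=Ro.from_euler('xyz',s['tool_rot']).inv().apply(-np.array(w['R']).T@w['t']-s['tool_pos'])
R=Ro.from_euler('xyz',[3.1415255,0,1.2116813]).as_matrix(); w['R']=M@R.T; w['t']=-w['R']@(np.array([.61571921,-.26108045,.15987109])+R@ct)
im=cv2.imread('pics/w2_raw.png'); hsv=cv2.cvtColor(im,cv2.COLOR_BGR2HSV)
for n,lo,hi in (('g',(45,120,60),(80,255,255)),('b',(105,140,60),(130,255,255))):
    k=cv2.inRange(hsv,lo,hi); k[:,150:]=0
    for u in (60,90,110):
        v=np.flatnonzero(k[:,u])
        if len(v): print(n,u,toF(CAB,atz(w,(u,v[0]-.5),.0145)),toF(CAB,atz(w,(u,v[-1]+.5),.0145)))
    v=np.flatnonzero(k[100]); 
    if len(v): print('left',toF(CAB,atz(w,(v[0]-.5,100),.0145)))
E
```

```text
g 453 [-61.   91.8] [[-107.4, 126.5], [-14.5, 127.1], [-14.4, 56.6], [-107.2, 56.4]]
b 458 [-60.2 -92.5] [[-106.9, -57.6], [-13.9, -57.2], [-13.1, -127.6], [-106.0, -127.7]]
g 60 [-81.2 129. ] [-92.2  52. ]
g 90 [-57.7 128.9] [-67.1  52. ]
g 110 [-42.1 128.8] [-50.4  52.1]
left [-107.6   79.4]
b 90 [-81.6 -59.9] [ -91.5 -132.4]
b 110 [-63.3 -59.7] [-65.1 -74.5]
```

```bash
python3 - <<'E'
from h import *
s=robot.observe(); print(s['tool_pos'],toF(CAB,s['tool_pos']),s['time'])
E
```

```text
[ 0.43004133 -0.09198364  0.10934549] [-143.9   92.4] 25.55
```

arm_command([
  [[0, 0, 0.012], [0, 0, 0], 0.015],
  [[0, 0, 0.028], [0, 0, 0], 0.015],
  [[0, 0, 0.044], [0, 0, 0], 0.015],
  [[0, 0, 0.056], [0, 0, 0], 0.015],
  [[0, 0, 0.063], [0, 0, 0], 0.015],
])

```text
time: 26.05
tool_pos: [0.4296, -0.092, 0.0455]
tool_rot: [-3.142, -0.001, 2.776]
contact_force: [-0.6, 0.9, -2.4]
opening: 0.0242
grip_force: 55.0
```

arm_command([
  [[0, 0, 0], [0, 0, 0], 0.015],
  [[0, 0, 0], [0, 0, 0], 0.015],
  [[0, 0, 0], [0, 0, 0], 0.015],
  [[0, 0, 0], [0, 0, 0], 0.015],
  [[0, 0, 0], [0, 0, 0], 0.015],
])

```text
time: 26.55
tool_pos: [0.4301, -0.0925, 0.0468]
tool_rot: [-3.141, 0.001, 2.776]
contact_force: [0.2, -1.0, -1.9]
opening: 0.0237
grip_force: 55.0
```

```bash
python3 - <<'E'
from h import *
s=robot.observe(); print(s['time'],s['tool_pos'],toF(CAB,s['tool_pos']),s['tool_rot'],s['contact_force'].round(1),s['torque'].round(3))
m=snap('scene','s8'); im=cv2.imread('pics/s8_raw.png'); hsv=cv2.cvtColor(im,cv2.COLOR_BGR2HSV)
# predicted tail/plate corners vs green mask in the scene camera, for several tilts
o=np.array(s['tool_pos'])-[0,0,.0045]; a=CAB[2]
k=cv2.inRange(hsv,(45,80,30),(85,255,255)); k[:, :150]=0
N,l,st,ce=cv2.connectedComponentsWithStats(k)
print([ (st[i].tolist(),ce[i].round(1).tolist()) for i in range(1,N) if st[i,4]>15])
for d in (0,.03,.06): 
  out=[]
  for hx,hy,hz in ((42,13,8),(42,-13,8),(-138,30,8),(-138,-30,8),(-93,30,16),(-93,-30,16)):
    L=(hx+66)/1000; p=o+np.array([np.cos(a)*L-np.sin(a)*hy/1000,np.sin(a)*L+np.cos(a)*hy/1000,hz/1000+d*L]); out.append(proj(m,p)[0].round(1).tolist())
  print(d,out)
E
```

```text
26.55 [ 0.43005557 -0.0924768   0.04679952] [-143.7   92. ] [-3.14147037e+00  9.08607923e-04  2.77552794e+00] [ 0.2 -1.  -1.9] [ 0.079 -0.111  0.026]
[([199, 0, 22, 34, 431], [209.2, 17.7]), ([228, 0, 11, 37, 290], [232.8, 18.9]), ([241, 0, 24, 76, 971], [251.2, 38.8]), ([150, 169, 20, 56, 746], [157.1, 199.0]), ([305, 191, 9, 4, 18], [308.9, 192.1]), ([259, 192, 32, 18, 281], [273.2, 201.0])]
0 [[265.5, 200.8], [262.8, 196.4], [316.4, 191.3], [309.0, 181.9], [304.6, 192.4], [297.4, 182.9]]
0.03 [[265.5, 200.0], [262.8, 195.6], [316.4, 191.8], [309.0, 182.4], [304.5, 192.6], [297.4, 183.0]]
0.06 [[265.4, 199.2], [262.8, 194.8], [316.4, 192.3], [309.0, 182.9], [304.5, 192.8], [297.4, 183.2]]
```

arm_command([
  [[-0.012, -0.0005, 0], [0, 0, 0], 0.015],
  [[-0.026, -0.0005, 0], [0, 0, 0], 0.015],
  [[-0.04, -0.0005, 0], [0, 0, 0], 0.015],
  [[-0.05, -0.0005, 0], [0, 0, 0], 0.015],
  [[-0.054, -0.0005, 0], [0, 0, 0], 0.015],
])

```text
time: 27.1
tool_pos: [0.4809, -0.1126, 0.0465]
tool_rot: [-3.141, 0.001, 2.775]
contact_force: [0.6, 0.6, -3.2]
opening: 0.0241
grip_force: 55.0
```

arm_command([
  [[-0.012, 0, 0], [0, 0, 0], 0.015],
  [[-0.026, 0, 0], [0, 0, 0], 0.015],
  [[-0.04, 0, 0], [0, 0, 0], 0.015],
  [[-0.052, 0, 0], [0, 0, 0], 0.015],
  [[-0.056, 0, 0], [0, 0, 0], 0.015],
])

```text
time: 27.6
tool_pos: [0.5329, -0.1325, 0.0463]
tool_rot: [-3.141, 0.0, 2.775]
contact_force: [0.1, -0.4, -2.7]
opening: 0.0242
grip_force: 55.0
```

```bash
python3 - <<'E'
from h import *
s=robot.observe(); print(s['time'],s['tool_pos'],toF(CAB,s['tool_pos']),s['contact_force'].round(1),s['torque'].round(3))
m=snap('wrist','w8'); im=cv2.imread('pics/w8_raw.png'); hsv=cv2.cvtColor(im,cv2.COLOR_BGR2HSV)
# hinge plate rear edge & sides: green right up; print columns
k=cv2.inRange(hsv,(45,60,20),(90,255,255))
for v in range(60,320,20):
    u=np.flatnonzero(k[v]); print(v,(u[0],u[-1],len(u)) if len(u) else None, hsv[v,280].tolist())
E
```

```text
27.6 [ 0.53288203 -0.13248149  0.04631371] [-33.4  91.4] [ 0.1 -0.4 -2.7] [ 0.081 -0.166 -0.01 ]
60 None [13, 154, 207]
80 None [13, 156, 208]
100 None [165, 2, 248]
120 (np.int64(203), np.int64(356), 154) [74, 117, 148]
140 (np.int64(204), np.int64(355), 116) [74, 118, 147]
160 (np.int64(205), np.int64(354), 150) [74, 118, 147]
180 (np.int64(206), np.int64(353), 148) [73, 118, 106]
200 (np.int64(207), np.int64(352), 146) [75, 115, 82]
220 (np.int64(209), np.int64(351), 143) [74, 118, 80]
240 (np.int64(210), np.int64(350), 141) [74, 120, 81]
260 (np.int64(254), np.int64(307), 54) [74, 116, 81]
280 (np.int64(254), np.int64(306), 53) [74, 123, 81]
300 None [90, 2, 124]
```

```bash
python3 - <<'E'
from h import *
m=robot.camera_model('wrist'); im=cv2.imread('pics/w8_raw.png'); hsv=cv2.cvtColor(im,cv2.COLOR_BGR2HSV)
for u in (240,320): print([(v,hsv[v,u].tolist()) for v in range(78,122,3)])
k=cv2.inRange(hsv,(68,60,20),(90,255,255)); v=np.flatnonzero(k[:,320])[0]
print(v,'plate rear',toF(CAB,atz(m,(320,v),.0505)))
w=np.flatnonzero((hsv[:v,320,1]<40))
print(w, 'front inner z36 if last orange', toF(CAB,atz(m,(320,w[0]),.036)))
E
```

```text
[(78, [13, 156, 211]), (81, [13, 155, 210]), (84, [13, 155, 209]), (87, [13, 157, 210]), (90, [12, 126, 73]), (93, [165, 2, 250]), (96, [150, 1, 249]), (99, [0, 1, 248]), (102, [160, 3, 249]), (105, [67, 160, 171]), (108, [74, 117, 144]), (111, [74, 118, 147]), (114, [74, 121, 148]), (117, [74, 122, 148]), (120, [73, 120, 147])]
[(78, [13, 157, 209]), (81, [13, 159, 209]), (84, [13, 157, 209]), (87, [13, 159, 204]), (90, [8, 50, 97]), (93, [165, 2, 250]), (96, [0, 1, 249]), (99, [0, 1, 248]), (102, [165, 4, 251]), (105, [67, 171, 172]), (108, [73, 118, 149]), (111, [74, 119, 152]), (114, [74, 119, 152]), (117, [75, 117, 150]), (120, [74, 117, 151])]
106 plate rear [-105.3  107.9]
[ 91  92  93  94  95  96  97  98  99 100 101 102 103] front inner z36 if last orange [-111.9  109.2]
```

arm_command([
  [[0, 0, 0.006], [0, 0, 0], 0.015],
  [[0, 0, 0.012], [0, 0, 0], 0.015],
  [[0, 0, 0.018], [0, 0, 0], 0.015],
  [[0, 0, 0.022], [0, 0, 0], 0.015],
  [[0, 0, 0.025], [0, 0, 0], 0.015],
])

```text
time: 28.15
tool_pos: [0.532, -0.132, 0.0208]
tool_rot: [-3.142, -0.001, 2.775]
contact_force: [0.5, -0.1, -2.8]
opening: 0.0244
grip_force: 55.0
```

arm_command([
  [[0, 0, 0.0005], [0, 0, 0], 0.015],
  [[0, 0, 0.001], [0, 0, 0], 0.015],
  [[0, 0, 0.0015], [0, 0, 0], 0.015],
  [[0, 0, 0.002], [0, 0, 0], 0.015],
  [[0, 0, 0.002], [0, 0, 0], 0.015],
])

```text
time: 28.65
tool_pos: [0.5324, -0.1323, 0.0195]
tool_rot: [-3.142, 0.0, 2.775]
contact_force: [-0.5, 0.5, -3.2]
opening: 0.0242
grip_force: 55.0
```

arm_command([
  [[0, 0, 0.0005], [0, 0, 0], 0.015],
  [[0, 0, 0.001], [0, 0, 0], 0.015],
  [[0, 0, 0.0015], [0, 0, 0], 0.015],
  [[0, 0, 0.0015], [0, 0, 0], 0.015],
  [[0, 0, 0.0015], [0, 0, 0], 0.015],
])

```text
time: 29.15
tool_pos: [0.5325, -0.1323, 0.0189]
tool_rot: [-3.141, 0.001, 2.776]
contact_force: [-3.5, 0.8, 6.8]
opening: 0.0244
grip_force: 55.0
```

arm_command([
  [[0, 0, 0], [0, 0, 0], 0.03],
  [[0, 0, 0], [0, 0, 0], 0.036],
  [[0, 0, 0], [0, 0, 0], 0.037],
  [[0, 0, -0.003], [0, 0, 0], 0.037],
  [[0, 0, -0.01], [0, 0, 0], 0.037],
])

```text
time: 29.65
tool_pos: [0.532, -0.1321, 0.0277]
tool_rot: [-3.142, -0.001, 2.775]
contact_force: [-0.7, -0.1, -0.6]
opening: 0.037
grip_force: 0.0
```

arm_command([
  [[0, 0, -0.02], [0, 0, 0], 0.037],
  [[0, 0, -0.05], [0, 0, 0], 0.037],
  [[0, 0, -0.085], [0, 0, 0], 0.037],
  [[0, 0, -0.12], [0, 0, 0], 0.037],
  [[0, 0, -0.14], [0, 0, 0], 0.037],
])

```text
time: 30.15
tool_pos: [0.5333, -0.1326, 0.1715]
tool_rot: [-3.141, 0.005, 2.776]
contact_force: [1.3, -0.6, 0.4]
opening: 0.0374
grip_force: 0.0
```

```bash
python3 - <<'E'
from h import *
s=robot.observe(); print(s['time'],s['tool_pos'],s['tool_rot'])
m=snap('wrist','w9'); im=cv2.imread('pics/w9_raw.png'); hsv=cv2.cvtColor(im,cv2.COLOR_BGR2HSV)
k=cv2.inRange(hsv,(68,60,20),(90,255,255)); N,l,st,ce=cv2.connectedComponentsWithStats(k)
i=1+np.argmax(st[1:,4]); q=np.argwhere(l==i)[:,::-1].astype(np.float32)
print(st[i],[toF(CAB,atz(m,p,.022)).tolist() for p in ((st[i,0],st[i,1]),(st[i,0]+st[i,2],st[i,1]))])
plan(.5044,.2466,.17,1.47,v=.04)
E
```

```text
30.15 [ 0.53331271 -0.13257552  0.1715283 ] [-3.14147222  0.0046014   2.77552704]
[ 235  107   90  140 7062] [[-105.8, 54.8], [-105.7, 128.1]]
call 0 end shift [0.082  0.1719 0.0012] turn [0.0028 0.0038 0.6528]
call 1 end shift [0.1695 0.0867 0.0014] turn [0.0028 0.0038 0.6528]
```

arm_command([
  [[0.016, 0.034, 0], [0, 0, 0.131], 0.042],
  [[0.033, 0.069, 0], [0, 0, 0.261], 0.042],
  [[0.049, 0.103, 0], [0, 0, 0.392], 0.042],
  [[0.066, 0.138, 0], [0, 0, 0.522], 0.042],
  [[0.082, 0.1719, 0], [0, 0, 0.653], 0.042],
])

```text
time: 30.7
tool_pos: [0.5168, 0.0591, 0.1679]
tool_rot: [-3.142, 0.0, 2.117]
contact_force: [0.2, 0.8, 0.4]
opening: 0.042
grip_force: 0.0
```

arm_command([
  [[0.034, 0.017, 0], [0, 0, 0.131], 0.042],
  [[0.068, 0.035, 0], [0, 0, 0.261], 0.042],
  [[0.102, 0.052, 0], [0, 0, 0.392], 0.042],
  [[0.136, 0.069, 0], [0, 0, 0.522], 0.042],
  [[0.1695, 0.0867, 0], [0, 0, 0.653], 0.042],
])

```text
time: 31.2
tool_pos: [0.5018, 0.249, 0.1679]
tool_rot: [-3.142, 0.0, 1.464]
contact_force: [0.8, -0.2, 0.5]
opening: 0.0419
grip_force: 0.0
```

arm_command([
  [[0, 0, 0.02], [0, 0, 0], 0.042],
  [[0, 0, 0.04], [0, 0, 0], 0.042],
  [[0, 0, 0.06], [0, 0, 0], 0.042],
  [[0, 0, 0.07], [0, 0, 0], 0.042],
  [[0, 0, 0.07], [0, 0, 0], 0.042],
])

```text
time: 31.7
tool_pos: [0.5014, 0.2471, 0.0966]
tool_rot: [-3.139, 0.001, 1.469]
contact_force: [-0.1, -0.3, 1.2]
opening: 0.0422
grip_force: 0.0
```

arm_command([
  [[0, 0, 0], [0, 0, 0], 0.042],
  [[0, 0, 0], [0, 0, 0], 0.042],
  [[0, 0, 0], [0, 0, 0], 0.042],
  [[0, 0, 0], [0, 0, 0], 0.042],
  [[0, 0, 0], [0, 0, 0], 0.042],
])

```text
time: 32.2
tool_pos: [0.5025, 0.2475, 0.0983]
tool_rot: [3.141, -0.0, 1.469]
contact_force: [-0.2, -0.4, -0.9]
opening: 0.0423
grip_force: 0.0
```

```bash
python3 - <<'E'
from h import *
s=robot.observe(); print(s['time'],s['tool_pos'],s['tool_rot'])
m=snap('wrist','w10'); im=cv2.imread('pics/w10_raw.png'); hsv=cv2.cvtColor(im,cv2.COLOR_BGR2HSV)
# bolt = gray-blue between fingers
for v in range(225,285,6):
    r=hsv[v]; print(v,''.join('W' if a<60 and 60<b else ('d' if b<60 else '.') for a,b in r[180:380:3,1:]))
plan(.5044,.2466,.010,1.47)
for p in ((.5044,.2466,.025),): print(proj(m,np.array(p)))
E
```

```text
32.2 [0.50245619 0.24747181 0.09825788] [ 3.14096377e+00 -1.78747864e-04  1.46943773e+00]
225 ...........................WWWWWWWWWWWWW...........................
231 ...........................WWWWWWWWWWWWW...........................
237 ...........................WWWWWWWWWWWWW...........................
243 ...........................WWWWWWWWWWWWW...........................
249 ...........WWWWWWd.........WWWWWWWWWWWWW.........ddWWWWW...........
255 dddd..WWWWWWWWWWddd.........WWWWWWWWWWW..........ddWWWWWWWWWWW..ddd
261 ddddWWWWWWWWWWWWddd.........WWWWWWWWWWW..........dddWWWWWWWWWWWWddd
267 ddddWWWWWWWWWWWdddd.........WWWWWWWWWWW..........ddddWWWWWWWWWWWddd
273 ....WWWWWWWWWWddddd............WWWWW.............dddddWWWWWWWWW....
279 .....WWWWWWWWdddddd..............................dddddWWWWWWWWW....
call 0 end shift [-0.0007  0.0021  0.0881] turn [ 0.0004 -0.0001 -0.0005]
[[281.97164471 222.33012884]]
```

arm_command([
  [[-0.001, 0, 0.02], [0, 0, 0], 0.042],
  [[-0.001, 0, 0.045], [0, 0, 0], 0.042],
  [[-0.001, 0, 0.065], [0, 0, 0], 0.042],
  [[-0.001, 0, 0.08], [0, 0, 0], 0.042],
  [[-0.001, 0, 0.086], [0, 0, 0], 0.042],
])

```text
time: 32.75
tool_pos: [0.5014, 0.2461, 0.0104]
tool_rot: [-3.139, 0.001, 1.469]
contact_force: [-0.3, 0.4, 0.3]
opening: 0.042
grip_force: 0.0
```

arm_command([
  [[0, 0, 0], [0, 0, 0], 0.036],
  [[0, 0, 0], [0, 0, 0], 0.03],
  [[0, 0, 0], [0, 0, 0], 0.024],
  [[0, 0, 0], [0, 0, 0], 0.015],
  [[0, 0, 0], [0, 0, 0], 0.015],
], squeeze=30)

```text
time: 33.25
tool_pos: [0.5027, 0.2466, 0.0128]
tool_rot: [3.14, -0.001, 1.47]
contact_force: [-1.1, -0.2, 4.7]
opening: 0.0259
grip_force: 30.0
```

arm_command([
  [[0, 0, 0], [0, 0, 0], 0.015],
  [[0, 0, 0], [0, 0, 0], 0.015],
  [[0, 0, 0], [0, 0, 0], 0.015],
  [[0, 0, 0], [0, 0, 0], 0.015],
  [[0, 0, 0], [0, 0, 0], 0.015],
], squeeze=40)

```text
time: 33.75
tool_pos: [0.5027, 0.2466, 0.0128]
tool_rot: [3.14, -0.001, 1.469]
contact_force: [-0.8, 0.7, 5.6]
opening: 0.0257
grip_force: 40.0
```

```bash
python3 - <<'E'
from h import *
s=robot.observe(); p=s['tool_pos']; print(s['time'],p,s['contact_force'].round(1))
x,y=fw(CAB,-.057,-.0925); print(x,y)
plan(x,y,.14,CAB[2]+np.pi,start=(p[0],p[1],.14,s['tool_rot'][2]),v=.035,w=.13)
E
```

```text
33.75 [0.50267871 0.24664445 0.01277813] [-0.8  0.7  5.6]
0.4449711186788153 -0.29577404224263365
call 0 end shift [-0.1364 -0.0006 -0.    ] turn [ 0.      0.     -0.3265]
call 1 end shift [-0.129  -0.0443 -0.    ] turn [ 0.      0.     -0.3265]
call 2 end shift [-0.1079 -0.0834 -0.    ] turn [ 0.      0.     -0.3265]
call 3 end shift [-0.0755 -0.1136 -0.    ] turn [ 0.      0.     -0.3265]
```

```bash
python3 - <<'E'
from h import *
m=robot.camera_model('top'); c=atz(m,r142(562,323),.15); print('can top',c,toF(CAB,c)); c=atz(m,r142(545,326),.03);print('body low-left',toF(CAB,c))
im=cv2.imread('pics/top1_raw.png'); hsv=cv2.cvtColor(im,cv2.COLOR_BGR2HSV)[210:245,372:425]
for r in hsv[::2]: print(''.join('B' if 100<h<130 and s>110 else ('w' if s<60 and v>120 else '.') for h,s,v in r))
E
```

```text
can top [ 0.42113972 -0.44154867  0.15      ] [ -27.1 -237.1]
body low-left [ -33.9 -218.8]
.....................................................
.....................................................
.....................................................
.....................................................
.....................................................
...................wwwwwwwwww........................
.................wwwwwwwwwwwwww......................
............BBB.wwwwwwwwwwwwwwww.....................
..........BBBBB.wwwwwwwwwwwwwwwww....................
.........BBBBBB.wwwwwwwwwwwwwwwww....................
.........BBBBBB.wwwwwwwwwwwwwwww.....................
..........BBBBBBBwwwwwwwwwwwwww......................
...........BBBBBBB..wwwwwwwww........................
..............BBBBBB.................................
.....................................................
...............................................wwww..
..............................................wwww...
...............................................www...
```

arm_command([
  [[0, 0, -0.01], [0, 0, 0], 0.015],
  [[0, 0, -0.04], [0, 0, 0], 0.015],
  [[0, 0, -0.08], [0, 0, 0], 0.015],
  [[0, 0, -0.115], [0, 0, 0], 0.015],
  [[0, 0, -0.137], [0, 0, 0], 0.015],
])

```text
time: 34.25
tool_pos: [0.5029, 0.2467, 0.1521]
tool_rot: [3.138, -0.001, 1.469]
contact_force: [-0.2, -0.5, -3.1]
opening: 0.0257
grip_force: 40.0
```

The oil can is centred at about cabinet (-27,-237), which leaves roughly 17 mm to the gripper body. That's enough, so I'll continue.

arm_command([
  [[-0.027, 0, 0], [0, 0, -0.065], 0.015],
  [[-0.055, 0, 0], [0, 0, -0.131], 0.015],
  [[-0.082, 0, 0], [0, 0, -0.196], 0.015],
  [[-0.109, -0.0005, 0], [0, 0, -0.261], 0.015],
  [[-0.1364, -0.0006, 0], [0, 0, -0.3265], 0.015],
])

```text
time: 34.75
tool_pos: [0.4873, 0.1098, 0.1492]
tool_rot: [-3.141, 0.0, 1.799]
contact_force: [0.9, 0.0, -1.7]
opening: 0.0255
grip_force: 40.0
```

arm_command([
  [[-0.026, -0.009, 0], [0, 0, -0.065], 0.015],
  [[-0.052, -0.018, 0], [0, 0, -0.131], 0.015],
  [[-0.077, -0.027, 0], [0, 0, -0.196], 0.015],
  [[-0.103, -0.035, 0], [0, 0, -0.261], 0.015],
  [[-0.129, -0.0443, 0], [0, 0, -0.3265], 0.015],
])

```text
time: 35.25
tool_pos: [0.4731, -0.0259, 0.1493]
tool_rot: [3.142, 0.0, 2.125]
contact_force: [0.2, 0.5, -2.0]
opening: 0.0256
grip_force: 40.0
```

arm_command([
  [[-0.022, -0.017, 0], [0, 0, -0.065], 0.015],
  [[-0.043, -0.033, 0], [0, 0, -0.131], 0.015],
  [[-0.065, -0.05, 0], [0, 0, -0.196], 0.015],
  [[-0.086, -0.067, 0], [0, 0, -0.261], 0.015],
  [[-0.1079, -0.0834, 0], [0, 0, -0.3265], 0.015],
])

```text
time: 35.75
tool_pos: [0.4584, -0.1614, 0.1493]
tool_rot: [-3.141, -0.0, 2.452]
contact_force: [0.1, -0.6, -2.9]
opening: 0.0255
grip_force: 40.0
```

arm_command([
  [[-0.015, -0.023, 0], [0, 0, -0.065], 0.015],
  [[-0.03, -0.045, 0], [0, 0, -0.131], 0.015],
  [[-0.045, -0.068, 0], [0, 0, -0.196], 0.015],
  [[-0.06, -0.091, 0], [0, 0, -0.261], 0.015],
  [[-0.0755, -0.1136, 0], [0, 0, -0.3265], 0.015],
])

```text
time: 36.25
tool_pos: [0.444, -0.297, 0.1492]
tool_rot: [3.142, -0.0, 2.778]
contact_force: [0.2, -0.5, -1.1]
opening: 0.0255
grip_force: 40.0
```

arm_command([
  [[0, 0, 0], [0, 0, 0], 0.015],
  [[0, 0, 0], [0, 0, 0], 0.015],
  [[0, 0, 0], [0, 0, 0], 0.015],
  [[0, 0, 0], [0, 0, 0], 0.015],
  [[0, 0, 0], [0, 0, 0], 0.015],
])

```text
time: 36.75
tool_pos: [0.4447, -0.2953, 0.1491]
tool_rot: [-3.142, 0.0, 2.776]
contact_force: [-0.4, -0.1, -2.3]
opening: 0.0256
grip_force: 40.0
```

```bash
python3 - <<'E'
from h import *
s=robot.observe(); print(s['time'],s['tool_pos'],toF(CAB,s['tool_pos']),s['tool_rot'],s['contact_force'].round(1))
m=snap('wrist','w11'); im=cv2.imread('pics/w11_raw.png'); hsv=cv2.cvtColor(im,cv2.COLOR_BGR2HSV)
k=cv2.inRange(hsv,(105,140,60),(130,255,255))
for v in range(60,250,20):
    u=np.flatnonzero(k[v,120:440])+120
    if len(u)>5: print(v,u[0],u[-1],toF(CAB,atz(m,(u[0]-.5,v),.0145)),toF(CAB,atz(m,(u[-1]+.5,v),.0145)))
u=np.flatnonzero(k[:,230]); print(toF(CAB,atz(m,(230,u[0]-.5),.0145)))
for v in range(110,250,10): print(v,''.join('b' if 105<h<130 and a>140 else ('W' if a<60 and b>60 else ('d' if b<60 else '.')) for h,a,b in hsv[v,160:400:3]))
E
```

```text
36.75 [ 0.44470574 -0.29531501  0.149082  ] [-57.4 -92.2] [-3.14154532e+00  6.62927371e-05  2.77641146e+00] [-0.4 -0.1 -2.3]
140 251 327 [-105.4 -115.7] [-105.5  -54.6]
160 232 326 [ -89.6 -131.3] [-89.6 -54.8]
180 232 326 [ -73.3 -131.8] [-73.3 -54.3]
200 233 325 [ -56.5 -131.6] [-56.6 -54.6]
220 120 325 [ -39.1 -227.7] [-39.3 -54. ]
240 120 324 [ -21.2 -229.8] [-21.5 -54.2]Traceback (most recent call last):
  File "<stdin>", line 8, in <module>
IndexError: index 0 is out of bounds for axis 0 with size 0
```

arm_command([
  [[0, -0.0005, 0.03], [0, 0, 0], 0.015],
  [[0, -0.0005, 0.06], [0, 0, 0], 0.015],
  [[0, -0.0005, 0.085], [0, 0, 0], 0.015],
  [[0, -0.0005, 0.105], [0, 0, 0], 0.015],
  [[0, -0.0005, 0.116], [0, 0, 0], 0.015],
])

```text
time: 37.3
tool_pos: [0.4438, -0.2957, 0.0313]
tool_rot: [3.141, -0.002, 2.776]
contact_force: [-0.2, 0.1, -1.8]
opening: 0.0259
grip_force: 40.0
```

arm_command([
  [[0, 0, 0.003], [0, 0, 0], 0.015],
  [[0, 0, 0.006], [0, 0, 0], 0.015],
  [[0, 0, 0.008], [0, 0, 0], 0.015],
  [[0, 0, 0.009], [0, 0, 0], 0.015],
  [[0, 0, 0.0095], [0, 0, 0], 0.015],
])

```text
time: 37.8
tool_pos: [0.4446, -0.2968, 0.0239]
tool_rot: [-3.141, 0.001, 2.775]
contact_force: [-0.4, -0.5, -1.6]
opening: 0.0258
grip_force: 40.0
```

arm_command([
  [[0, 0, 0.0005], [0, 0, 0], 0.015],
  [[0, 0, 0.001], [0, 0, 0], 0.015],
  [[0, 0, 0.0015], [0, 0, 0], 0.015],
  [[0, 0, 0.002], [0, 0, 0], 0.015],
  [[0, 0, 0.002], [0, 0, 0], 0.015],
])

```text
time: 38.3
tool_pos: [0.4443, -0.2965, 0.0214]
tool_rot: [-3.142, -0.0, 2.775]
contact_force: [0.2, -0.1, -2.8]
opening: 0.0258
grip_force: 40.0
```

arm_command([
  [[0, 0, 0.0004], [0, 0, 0], 0.015],
  [[0, 0, 0.0008], [0, 0, 0], 0.015],
  [[0, 0, 0.0012], [0, 0, 0], 0.015],
  [[0, 0, 0.0012], [0, 0, 0], 0.015],
  [[0, 0, 0.0012], [0, 0, 0], 0.015],
])

```text
time: 38.8
tool_pos: [0.4444, -0.2966, 0.0208]
tool_rot: [-3.141, 0.0, 2.776]
contact_force: [-2.2, 2.0, 5.0]
opening: 0.0256
grip_force: 40.0
```

Contact. Release and retreat.

arm_command([
  [[0, 0, 0], [0, 0, 0], 0.03],
  [[0, 0, 0], [0, 0, 0], 0.036],
  [[0, 0, 0], [0, 0, 0], 0.037],
  [[0, 0, -0.003], [0, 0, 0], 0.037],
  [[0, 0, -0.01], [0, 0, 0], 0.037],
])

```text
time: 39.3
tool_pos: [0.444, -0.2963, 0.03]
tool_rot: [3.141, -0.001, 2.775]
contact_force: [0.5, -0.9, -0.2]
opening: 0.0367
grip_force: 0.0
```

arm_command([
  [[0, 0, -0.02], [0, 0, 0], 0.037],
  [[0, 0, -0.05], [0, 0, 0], 0.037],
  [[0, 0, -0.085], [0, 0, 0], 0.037],
  [[0, 0, -0.12], [0, 0, 0], 0.037],
  [[0, 0, -0.16], [0, 0, 0], 0.037],
])

```text
time: 39.8
tool_pos: [0.4439, -0.2961, 0.1918]
tool_rot: [3.141, -0.001, 2.775]
contact_force: [-0.2, 0.3, 0.6]
opening: 0.0371
grip_force: 0.0
```

arm_command([
  [[0, 0, -0.02], [0, 0, 0], 0.037],
  [[0.01, 0, -0.04], [0, 0, 0], 0.037],
  [[0.02, 0, -0.05], [0, 0, 0], 0.037],
  [[0.02, 0, -0.05], [0, 0, 0], 0.037],
  [[0.02, 0, -0.05], [0, 0, 0], 0.037],
])

```text
time: 40.3
tool_pos: [0.4254, -0.2892, 0.2398]
tool_rot: [3.141, -0.0, 2.775]
contact_force: [-0.5, 0.2, -1.3]
opening: 0.037
grip_force: 0.0
```

```bash
python3 - <<'E'
from h import *
s=robot.observe(); print(s['time'],s['tool_pos'],toF(CAB,s['tool_pos']),s['contact_force'].round(1))
m=snap('wrist','w12'); im=cv2.imread('pics/w12_raw.png'); hsv=cv2.cvtColor(im,cv2.COLOR_BGR2HSV)
# expected bolt plate outline projected; print map of lane
P=[fw(CAB,x,y) for x,y in ((-97,-106),(-97,-80),(-17,-80),(-17,-106))]
print(proj(m,[(a,b,.02) for a,b in P]).round(0).tolist())
for v in range(150,260,6): print(v,''.join('b' if 105<h<130 and a>140 else ('G' if 45<h<90 and a>60 else('W' if a<60 and b>200 else ('w' if a<60 and b>60 else ('d' if b<60 else '.')))) for h,a,b in hsv[v,200:480:3]))
r=cv2.inRange(cv2.cvtColor(cv2.imread('pics/w2_raw.png'),cv2.COLOR_BGR2HSV),(0,190,120),(6,255,255))
tm=snap('top','top3'); t=cv2.imread('pics/top3_raw.png'); h=cv2.cvtColor(t,cv2.COLOR_BGR2HSV)
k=cv2.inRange(h,(0,180,80),(5,255,255)); k[:150]=0;k[260:]=0;k[:,:290]=0;k[:,400:]=0; q=np.argwhere(k)[:,::-1].astype(np.float32)
print('lid',len(q),[toF(CAB,atz(tm,p,.081)).tolist() for p in cv2.boxPoints(cv2.minAreaRect(q))] if len(q) else '')
E
```

```text
40.3 [ 0.42537789 -0.28917743  0.23979426] [-77.7 -93.4] [-0.5  0.2 -1.3]
[[654.0, 541.0], [777.0, 792.0], [-63813.0, -12889.0], [-155124.0, -23738.0]]
150 ..........WWWWWWWWWWWWWWWWWWWWWWWWWWWwwWwwwWWWWWWWWWWWWWWWWWWWWWwwwwwww.....WWWWWWWWWWWWWWWWWW
156 ..........WWWWWbbbbbbbbbbbbbbbbbbbbbbbb.wwWWwwwwwwwWWWWwwwwwwwwWWwwwwww..W...GGGGGGGGGGGGGGGGG
162 ..........WWWWWbbbbbbbbbbbbbbbbbbbbbbbb.wwWWwwwwwwwWWWWWWWWWWWWWWWWWwwwwwWGGGGGGGGGGGGGGGGGGGG
168 ..........wWWWWbbbbbbbbwwwwwwwwbbbbbbbb.wwWWwwwwwwwWWWwWWwwwWWWWWWWWwwwwWWGGGGGwwGGGGGGGGGGGww
174 ...........WWWWbbbbbbbbWWWWWWWW.bbbbbbb.wwWWwwwwwwwWWWWWWWWWWWWWWWWWwwww...GGGGGGGGGGGGGGGGGGG
180 ...........WWWWbbbbbbbbwwwwWWWWbbbbbbbb.wwWwwwwwwwWWWWWWWWWWWwwwwWWwwwww..GGGGGGGGGGGGGGGGGGGG
186 ...........WWWWbbbbbbbbwWWWWWWW.bbbbbbb.wwWwwwwwwwWWWWWWWWWWWWWWWWWwwww...GGGGGGGGGGGGGGGGGGGG
192 ...........WWWWbbbbbbbbwWWWWWWW.bbbbbbb.wwWwwwwwwwWWWWWWWWWWWWWWWwwwwwwwWGGGGGGGGGGGGGGGGGGGGG
198 ...........WWWW.bbbbbbbwWWWWWWWbbbbbbbbwwwWwwwwwwwWWWWWWWWWWWWWWWWwwwwwwWGGGGGGGGGGGGGGGGGGGGG
204 ...........WWWW.bbbbbbbwWWWWWWWbbbbbbbbwwwWwwwwwwWWWW
[... 302 characters left out ...]
WwwwWwwwwwwwwWGGGGGGGGGGGGGGGGGGGGGG
228 ...........WWWWWbbbbbbbwwwwwwWWbbbbbbbbwwWWWWWwwwwwwwWwwwWwwwWWwwwwwww...GGGGGGGGGGGGGGGGGGGGG
234 ...........WWWWWbbbbbbbwwwwWWWWbbbbbbbbwwWWWWWWWwwwwwwwwwwwwWWWwwwwwww...GGGGGGGGGwwwGGGGGGGGG
240 ...........WWWWWbbbbbbbbbb..bbbbbbbbbbbwwWWWWWWWWWWWWwwwwwWWWWWWwwwwww..GGGGGGGGGGGGGGGGGGGGGG
246 ..........wwWWWWWWWWWWWWWWWWWWWWWWWWwwwwwWwwWWWWWWWWWWWWWWWWWWWWwwwwww..WWWWWwGGGGGGGGGWWWwwww
252 ....wwwwwwwwddwwwwwwwwwwwwwwwwwwwwwwwwwwwddwwwwwwwwwwwdddddddddddddddddddddddddddddddddddddwww
258 wwwwwwwwwwwdddwwwwwwwwwwwwwwwwwwwwwwwwwwwddwwwwwwwwwwwdddddddddddddddddddddddddddddddddddddddd
lid 1223 [[38.8, 94.4], [134.9, 95.3], [135.6, -95.7], [39.9, -95.4]]
```

```bash
python3 -c "
from cell import robot
print(robot.hand_in())"
```

```text
the job is handed in; nothing more can be done
None
```

The job is handed in at about 40 s of the 72 s. The lid lies handle up on the cabinet top, the T-hinge is in the green lane with its strap under the top, and the bolt is upright on the blue card. The last camera checks read all three in place, but `hand_in()` returned no verdict.

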